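# Sort salvaged TV parts into the tiered parts stand

### The job

Put away the parts salvaged from the television: lay the finned heat sink flat, base down, in the lower tray of the four-post stand, then fit the loose upper tray over it so that all four corner holes drop over their posts and the tray sits level, fully down on the collars. After that stand the two capacitors upright in the upper tray, one in each of its two compartments. The transformer goes base down into the cardboard carton (at any time), and the flux bottle must not be knocked over.

Things in the scene. Friction and masses are not known exactly. Their poses are not given: they have to be found in the camera images.
- stand: Fixed aluminium stand. Plate 200 (x) x 120 (y) x 6 mm; origin: centre of its underside, on the table; z up. Lower tray: floor at z = 6, about 143 x 111 inside, lip top at z = 16. Posts at x = +-86, y = +-48: collars 18 in diameter up to z = 50, then pins 8 in diameter up to z = 72, the last 6 tapered. The upper tray's underside rests at z = 50 on the collars.
- upper_tray: Loose grey tray, 0.3 kg. Plate 200 (x) x 120 (y) x 6 mm; origin: centre of its underside; z up. 13 mm holes at x = +-86, y = +-48; fits either way round. Wall tops at z = 20, walls at x = +-71, y = +-53. Central upright wooden grip 12 thick (x), 52 long (y), top at z = 56, on a divider along y. Two compartments, centred at x = +-38, each 63 (x) x 103 (y), floor at z = 6.
- carton: Fixed open cardboard box without lid, 130 x 130 mm, 35 mm high, walls 4 mm, floor 4 mm. Origin: centre of the underside; z up.
- heat_sink: Loose bare aluminium heat sink, 44 mm (x) x 32 mm (y) x 28 mm high, 0.06 kg: a flat base 6 mm thick with five upright fins along x. Origin: centre of the underside; z up. May be gripped across x or y.
- transformer: Loose transformer, 40 mm (x) x 34 mm (y) x 36 mm high, 0.12 kg: black base 6 mm high, dark core 40 x 18 mm up to the top, copper winding 26 x 34 mm between 9 and 29 mm up. Origin: centre of the underside; z up. May be gripped across x or y.
- capacitor_a: Loose capacitor: upright black can 30 mm in diameter, 50 mm tall, with a silver top, 0.05 kg. Origin: centre of the underside; z up.
- capacitor_b: The other capacitor, same as capacitor_a; the two are interchangeable.
- flux_bottle: Loose small amber glass bottle, 32 mm in diameter, 70 mm tall, standing among the parts; it need not be moved and must stay upright. Origin: centre of the underside; z up.
Not all that is in view belongs to the job. What is shaped like the transformer but yellow is not meant.

How it is judged (in metres and radians):
On the way, in this order (a step that is already met when the one before it is completed fails the run):
1. the heat sink lies flat in the stand's lower tray, released (x of heat_sink in the frame of stand between -0.06 and 0.06 m and y of heat_sink in the frame of stand between -0.045 and 0.045 m and z of heat_sink in the frame of stand between 0.002 and 0.012 m and contact force between the fingers and heat_sink below 0.1 N), for 0.2 s.
2. the upper tray is fully down on the four posts (horizontal distance between upper_tray and stand below 0.005 m and z of upper_tray in the frame of stand between 0.047 and 0.0535 m and angle between upper_tray's own z axis and vertical below 0.04 rad and angle between the x axis of upper_tray and the x axis of stand, either way round below 0.06 rad and x of heat_sink in the frame of stand between -0.06 and 0.06 m and y of heat_sink in the frame of stand between -0.045 and 0.045 m and z of heat_sink in the frame of stand between 0.002 and 0.012 m), for 0.2 s.
3. one capacitor stands upright in each compartment of the seated upper tray (horizontal distance between upper_tray and stand below 0.005 m and z of upper_tray in the frame of stand between 0.047 and 0.0535 m and angle between upper_tray's own z axis and vertical below 0.04 rad and angle between the x axis of upper_tray and the x axis of stand, either way round below 0.06 rad and (((x of capacitor_a in the frame of upper_tray between 0.015 and 0.062 m and y of capacitor_a in the frame of upper_tray between -0.045 and 0.045 m and z of capacitor_a in the frame of upper_tray between 0.002 and 0.012 m and angle between capacitor_a's own z axis and vertical below 0.1 rad) and (x of capacitor_b in the frame of upper_tray between -0.062 and -0.015 m and y of capacitor_b in the frame of upper_tray between -0.045 and 0.045 m and z of capacitor_b in the frame of upper_tray between 0.002 and 0.012 m and angle between capacitor_b's own z axis and vertical below 0.1 rad)) or ((x of capacitor_a in the frame of upper_tray between -0.062 and -0.015 m and y of capacitor_a in the frame of upper_tray between -0.045 and 0.045 m and z of capacitor_a in the frame of upper_tray between 0.002 and 0.012 m and angle between capacitor_a's own z axis and vertical below 0.1 rad) and (x of capacitor_b in the frame of upper_tray between 0.015 and 0.062 m and y of capacitor_b in the frame of upper_tray between -0.045 and 0.045 m and z of capacitor_b in the frame of upper_tray between 0.002 and 0.012 m and angle between capacitor_b's own z axis and vertical below 0.1 rad)))), for 0.2 s.
At the end, for the whole second after the job is handed in: Heat sink flat on the lower tray's floor; upper tray on all four collars (centre within 5 mm, height within 3 mm, tilt under 0.04 rad); one capacitor upright (tilt under 0.1 rad) on the floor of each of its compartments; transformer base down on the carton's floor; all at rest (all of step 3 and x of heat_sink in the frame of stand between -0.06 and 0.06 m and y of heat_sink in the frame of stand between -0.045 and 0.045 m and z of heat_sink in the frame of stand between 0.002 and 0.012 m and x of transformer in the frame of carton between -0.05 and 0.05 m and y of transformer in the frame of carton between -0.05 and 0.05 m and z of transformer in the frame of carton between 0.001 and 0.012 m and linear speed of each of heat_sink, upper_tray, capacitor_a, capacitor_b, transformer below 0.02 m/s); the robot touches nothing.
It fails at once if the flux bottle is knocked over (angle between flux_bottle's own z axis and vertical above 0.5 rad).
It also fails if it takes over 128 s, if anything falls off the work surface, if the arm or the gripper's body presses on something with over 40 N, if the wrist force passes 120 N, or if a joint passes its speed limit or range.

### The arm

A 7-joint arm with a two-finger parallel gripper is mounted at the origin on the work surface. World frame = base frame: x ahead of the robot, y to its left, z up, the work surface at z = 0. Lengths are in mm, angles in rad, forces in N, time in s.
With the tool pointing down it reaches from about 400 to 875 mm from the base axis. Payload 4.4 kg.
Tool frame: the origin (TCP) lies at the very end of the fingers, on their centre line; the grasp point (between the pads) lies 19 mm behind it; z points along the fingers, y is the line along which they close (so a half turn about z gives the same grasp; the last joint's range is limited). The gripper opens to 85 mm and grips with 20 to 120 N. Pads are 22 mm wide; open, the fingers measure 114 mm over their backs; the gripper's body (76 mm by 85 mm) begins 54 mm behind the grasp point. The pads swing forward as they close: fully open they stand 13 mm farther back than shut.
Start: joints at [1.146, 0.628, 0.038, 1.517, -0.027, 0.996, -0.02], TCP at [228.277, -608.611, 204.613] pointing down, gripper open.
Joint ranges: [-3.06, 3.06], [-0.37, 2.12], [-1.25, 1.32], [0.18, 2.47], [-1.1, 4.24], [0.23, 1.98], [-2.94, 2.94]. Speed limits (rad/s): [2.57, 2.57, 3.14, 3.14, 3.14, 3.14, 3.14].

### API

Orientations are given as [roll, pitch, yaw] about the fixed x, y, z axes, in that order (R = Rz(yaw) Ry(pitch) Rx(roll)).
In Python, from cell import monitor, viewer, workorder gives the robot as it stands.
- The arm moves only by the tool arm_command, never from a script. Its argument "series" is one flat list of numbers, 5 for each row, row after row: the opening in per cent of the stroke, from 0 (shut) to 100 (fully open), then the shift along the tool's x, y, z in cm, then the turn about the tool's z in degrees. In form: [claw, x, y, z, roll, claw, x, y, z, roll, ...]. A call has exactly 5 rows; each row is the pose to reach, as a shift and turn from the pose commanded when the call began, along the tool's axes at that moment; what a row does not reach only later rows make up. A row lasts 1/12 s, in which the tool goes at most 41.7 mm and 7.16 degrees, less where a joint would pass 70% of its speed; a pose out of reach is approached as far as the arm can. A call with a gripper value outside its range is refused whole. The fingers move at their own pace and stop on an object; the grip force is fixed at half the most. Time passes only in rows, so rows that repeat a pose let the fingers close, or fill a call up. It gives the time, the measured TCP pose, the force, the opening and the grip force at its end, in the units of the state.
- monitor.read_state(): the state, without advancing time (a new reading comes with each control period).
- viewer.get_image(name): name is "scene" or "top" or "wrist"; returns (picture, depth): 480x640x3 uint8, red, green, blue; 480x640 float32, mm along the optical axis (not along the pixel's ray), 0 where there is no reading.
- viewer.camera_model(name): a dict with "mtx" (3x3 intrinsics, pixels), "dist_coeffs" ([k1, k2, p1, p2, k3] as OpenCV has them; the pictures are not rectified), "R" (3x3) and "t" (3): a world point X has camera coordinates R X + t. Camera axes: x right, y down, z forward; pixel columns grow to the right and rows downward; lengths in mm; the calibration is good to about 2 mm. A picture is of the moment at which its call begins: read the wrist's pose just before it. camera_model takes no time and is no camera call; for the wrist camera it gives the pose at the moment of the call.
- workorder.finish_job(): hands the job in; it is judged then, once.
The state is a dict: "clock": time; "qpos": joint angles; "qd": joint speeds; "tau": joint torques, N m; "eef_pos": TCP position; "tool_rot": TCP orientation; "force": force on the tool from outside, world axes, zero at the start; "torque": the same for the moment, N m; "width": finger opening in mm; "gripper_force": force on a finger pad.
Only numpy, scipy, OpenCV 4.12 (cv2) and the standard library are available. Lean on these libraries where they do the work, as an engineer would, in place of code of your own. Each camera call takes 0.05 s, during which the arm holds its last target. There are 200 camera calls.

## Working session

There is one attempt and no reset: what is moved stays moved. The work goes in short steps, Python scripts to look and compute and a tool call to move; the robot and the scene stay as the last step left them, time stands still between calls to the robot, and variables do not carry over. Pictures are saved under pics/ and viewed, at most 14 in all, crops included, and the job is handed in when it is done.

Besides the shell and the picture viewer there is one more tool, called after ">>>" as name(argument=value, ...) on one line, values as JSON. arm_command: Moves the arm, as the interface text tells. Its arguments: {"type":"object","properties":{"series":{"type":"array","items":{"type":"number"}}},"required":["series"]}

```bash
mkdir -p pics; ls; cat > h.py <<'E'
import numpy as np, cv2
from cell import monitor, viewer, workorder
def shot(n,fn=None):
    im,d=viewer.get_image(n); c=viewer.camera_model(n)
    if fn: cv2.imwrite('pics/'+fn,cv2.cvtColor(im,cv2.COLOR_RGB2BGR))
    return im,d,{k:np.array(v,float) for k,v in c.items() if k in('mtx','dist_coeffs','R','t')}
def ray(c,uv,z):
    p=cv2.undistortPoints(np.array(uv,float).reshape(-1,1,2),c['mtx'],c['dist_coeffs']).reshape(-1,2)
    d=np.c_[p,np.ones(len(p))]@c['R']; o=-c['R'].T@c['t']
    return o+d*((z-o[2])/d[:,2])[:,None]
def cloud(d,c):
    v,u=np.mgrid[:480,:640]; p=cv2.undistortPoints(np.stack([u,v],-1).reshape(-1,1,2).astype(float),c['mtx'],c['dist_coeffs']).reshape(-1,2)
    z=d.reshape(-1,1).astype(float); P=(np.c_[p,np.ones(len(p))]*z-c['t'])@c['R']
    P[z[:,0]==0]=np.nan
    return P.reshape(480,640,3)
E
python3 - <<'E'
from h import *
for n in('top','scene'):
    im,d,c=shot(n,n+'0.png'); np.savez(n+'0.npz',im=im,d=d,**c)
s=monitor.read_state();print({k:np.round(v,3) for k,v in s.items()})
E
```

```text
pics
{'clock': np.float64(0.1), 'qpos': array([ 1.146,  0.629,  0.038,  1.518, -0.027,  0.996, -0.02 ]), 'qd': array([-0.001, -0.002,  0.001, -0.003,  0.   , -0.001,  0.003]), 'tau': array([ 3.0000e-03, -5.6454e+01,  1.2310e+00, -1.9398e+01,  1.1000e-02,
        5.0000e-03,  0.0000e+00]), 'eef_pos': array([ 228.08 , -608.037,  203.777]), 'tool_rot': array([-3.14 , -0.   ,  0.359]), 'force': array([-0.715,  0.928, -0.044]), 'torque': array([-0.007, -0.007,  0.001]), 'gripper_force': np.float64(0.0), 'width': np.float64(85.25)}
```

View pics/top0.png

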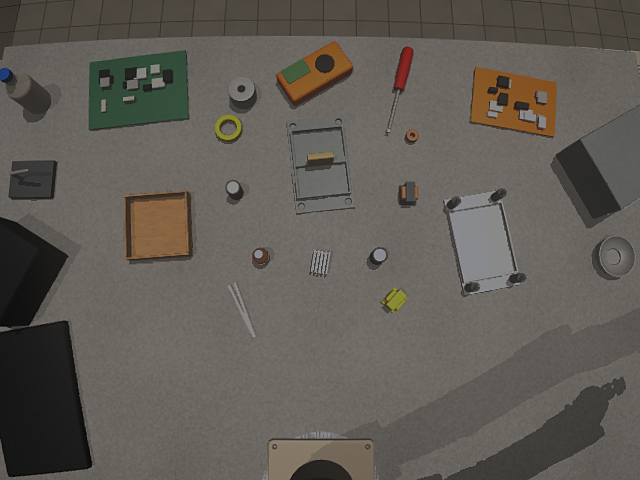

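View pics/scene0.png

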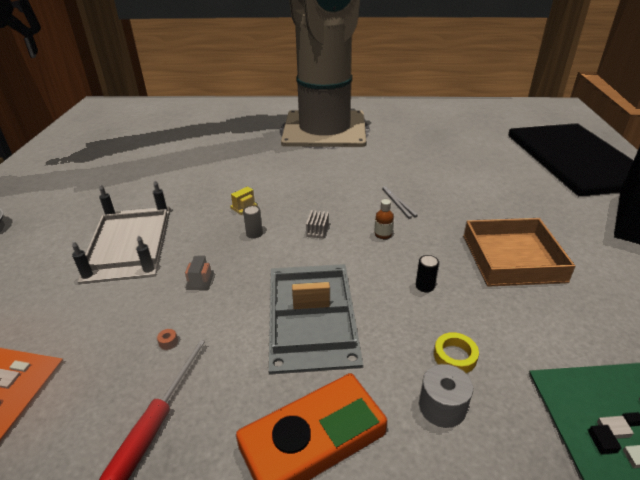

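The top view shows the stand at (483,243), upper tray (320,165), carton (158,226), heat sink (320,262), capacitors (234,189) and (378,256), transformer (409,193), bottle (260,257), and the yellow decoy at (396,299). The scene view shows the same things, all of them standing upright.

```bash
python3 - <<'E'
from h import *
f=np.load('top0.npz');P=cloud(f['d'],f); c=f
B=dict(stand=(435,180,535,303),tray=(280,110,362,220),carton=(115,183,200,270),sink=(303,243,337,283),capL=(220,174,248,206),capR=(365,242,393,272),trafo=(394,175,424,210),yel=(378,284,412,316),bottle=(247,243,275,270))
t=P[300:330,280:310];print('table z',np.nanmedian(t[...,2]))
for n,(a,b,e,g) in B.items():
    q=P[b:g,a:e].reshape(-1,3); q=q[np.isfinite(q[:,2])]
    h=q[q[:,2]>4]
    r=cv2.minAreaRect(h[:,:2].astype(np.float32)); zt=np.percentile(h[:,2],98)
    top=h[h[:,2]>zt-6]
    print(n,len(h),'rect',np.round(r[0],1),np.round(r[1],1),round(r[2],1),'ztop',round(zt,1),'topmean',top.mean(0).round(1),'rng',np.hypot(*r[0]).round())
E
```

```text
table z -0.08308461360311518
stand 4971 rect [ 491.3 -339.1] [206.2 245.9] 87.1 ztop 53.7 topmean [ 494.2 -328.6   55.7] rng 597.0
tray 4629 rect [652.9   2.1] [232.1 166.3] 2.1 ztop 54.8 topmean [653.8   2.9  55. ] rng 653.0
carton 2897 rect [515.8 336.1] [164.  178.3] 2.8 ztop 36.5 topmean [517.3 327.3  34.3] rng 616.0
sink 362 rect [450.7   7.3] [55.3 67.4] 88.6 ztop 30.6 topmean [448.6   1.8  27.9] rng 451.0
capL 251 rect [592.8 172.9] [29.4 66.7] 46.7 ztop 53.3 topmean [590.7 173.7  50.3] rng 618.0
capR 247 rect [ 464.1 -114.1] [40.5 59.8] 66.8 ztop 53.4 topmean [ 459.5 -111.4   50.3] rng 478.0
trafo 375 rect [ 594.  -182.2] [54.7 63.8] 88.1 ztop 38.8 topmean [ 589.9 -176.2   35.6] rng 621.0
yel 368 rect [ 370.8 -143.8] [54.4 48.8] 12.7 ztop 38.3 topmean [ 374.  -144.1   35.5] rng 398.0
bottle 252 rect [460.5 124.3] [44.3 32. ] 64.8 ztop 72.3 topmean [458.1 119.   69.8] rng 477.0
```

```bash
cat >> h.py <<'E'
def go(x,y,z,yaw=None):
    s=monitor.read_state(); p=np.array(s['eef_pos']); a=s['tool_rot'][2]
    R=cv2.Rodrigues(np.array([0,0,a]))[0]@np.diag([1,-1,-1])
    d=R.T@(np.array([x,y,z])-p)/10
    r=0 if yaw is None else -np.degrees((yaw-a+np.pi/2)%np.pi-np.pi/2)
    print('at',p.round(1),'yaw %.3f'%a,'q7 %.2f'%s['qpos'][6],'t %.1f'%s['clock'],'w %.1f'%s['width'],'-> shift cm',d.round(2),'roll',r.round(1),'rows %.1f'%max(np.linalg.norm(d)/4.17,abs(r)/7.16))
E
python3 -c "
from h import *
go(420,2,200,0)"
```

```text
at [ 228.1 -608.   203.8] yaw 0.359 q7 -0.02 t 0.1 w 85.2 -> shift cm [ 39.39 -50.38   0.38] roll 20.6 rows 15.3
```

>>> arm_command(series=[100, 2.5, -3.2, 0, 0, 100, 5, -6.4, 0, 0, 100, 7.5, -9.6, 0, 0, 100, 10, -12.8, 0, 0, 100, 12.5, -16, 0, 0])

```text
clock: 0.52
eef_pos: [289.1, -412.8, 204.3]
tool_rot: [-3.141, 0.0, 0.358]
force: [0.9, 1.0, 0.2]
width: 85.3
gripper_force: 0.0
```

>>> arm_command(series=[100, 2.5, -3.2, 0, 0, 100, 5, -6.4, 0, 0, 100, 7.5, -9.6, 0, 0, 100, 10, -12.8, 0, 0, 100, 12.5, -16, 0, 0])

```text
clock: 0.93
eef_pos: [350.0, -219.3, 204.6]
tool_rot: [-3.142, 0.0, 0.358]
force: [1.0, -0.0, -0.3]
width: 85.4
gripper_force: 0.0
```

>>> arm_command(series=[100, 2.5, -3.2, 0, 4, 100, 5, -6.4, 0, 8, 100, 7.5, -9.6, 0, 12, 100, 10, -12.8, 0, 16, 100, 12.5, -16, 0, 20.6])

```text
clock: 1.35
eef_pos: [410.8, -25.6, 204.6]
tool_rot: [3.142, 0.0, -0.004]
force: [0.3, -0.7, 0.6]
width: 85.4
gripper_force: 0.0
```

```bash
python3 -c "
from h import *
go(420,2,200,0)"
```

```text
at [410.8 -25.6 204.6] yaw -0.004 q7 -1.58 t 1.4 w 85.4 -> shift cm [ 0.9  -2.76  0.46] roll -0.3 rows 0.7
```

```bash
python3 - <<'E'
from h import *
im,d,c=shot('wrist','w1.png'); np.savez('w1.npz',im=im,d=d,**c)
print(np.round(-c['R'].T@c['t'],1)); print(c['R'].round(2))
E
```

```text
[494.3 -16.8 373.5]
[[ 0.   -1.   -0.01]
 [-0.95 -0.    0.31]
 [-0.31  0.   -0.95]]
```

View pics/w1.png

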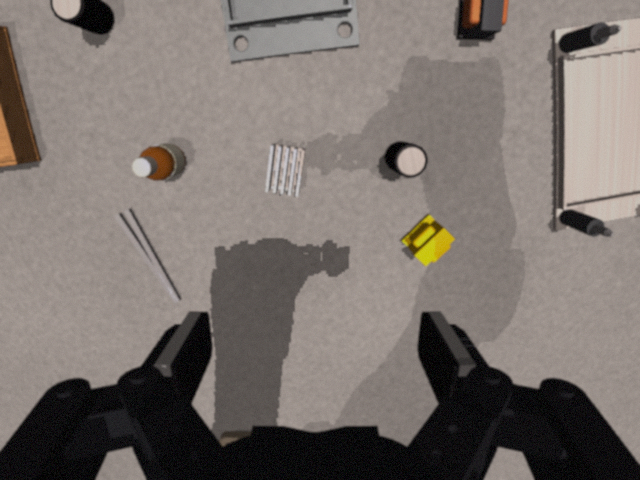

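The wrist view shows the heat sink at (285,170), right capacitor (407,159), bottle (157,163), stand posts at (585,38) and (585,222), and the fingers at the bottom.

```bash
python3 - <<'E'
from h import *
f=np.load('w1.npz');im=f['im'];P=cloud(f['d'],f)
def fit(name,box,m,z):
    a,b,e,g=box; v,u=np.nonzero(m[b:g,a:e]); uv=np.c_[u+a,v+b]
    X=ray(f,uv,z)[:,:2]; r=cv2.minAreaRect(X.astype(np.float32)); print(name,len(uv),'mean',X.mean(0).round(1),'rect',np.round(r[0],1),np.round(r[1],1),round(r[2],1))
g=im.min(2); hsv=cv2.cvtColor(im,cv2.COLOR_RGB2HSV)
Z=P[...,2]
fit('sink',(255,130,312,205),(Z>20)&(Z<40),28)
fit('sinkbright',(255,130,312,205),(g>165),28)
fit('capR top',(380,135,435,185),(Z>45)&(Z<60),50)
fit('capR topb',(380,135,435,185),(g>150),50)
E
```

```text
sink 864 mean [452.3  13.8] rect [451.9  13.5] [32.2 44.7] 81.6
sinkbright 709 mean [452.1  14.6] rect [451.5  13.8] [31.8 44.2] 82.2
capR top 894 mean [464.2 -98.9] rect [464.  -99.1] [28.5 29.1] 5.1
capR topb 525 mean [463.8 -99.6] rect [463.8 -99.6] [21.9 21.2] 3.9
```

The pose was read after the picture while the arm was still settling, so I'll read it first and retake.

```bash
sed -i 's/im,d=viewer.get_image(n); c=viewer.camera_model(n)/c=viewer.camera_model(n); im,d=viewer.get_image(n)/' h.py
cat >> h.py <<'E'
def fit(name,f,box,m,z):
    a,b,e,g=box; v,u=np.nonzero(m[b:g,a:e]); uv=np.c_[u+a,v+b]
    X=ray(f,uv,z)[:,:2]; r=cv2.minAreaRect(X.astype(np.float32)); w,h=r[1]; an=r[2] if w>=h else r[2]+90
    an=(an+90)%180-90
    print(name,len(uv),'mean',X.mean(0).round(1),'rect',np.round(r[0],1),np.round(r[1],1),'long axis deg',round(an,1)); return r[0]
E
python3 - <<'E'
from h import *
im,d,f=shot('wrist','w2.png'); np.savez('w2.npz',im=im,d=d,**f)
Z=cloud(d,f)[...,2]; print(np.round(-f['R'].T@f['t'],1))
n,l,st,ce=cv2.connectedComponentsWithStats(((Z>18)&(Z<100)).astype(np.uint8))
for i in range(1,n):
    if st[i,4]>150: 
        zt=np.percentile(Z[l==i],90); fit(f'{ce[i].round()} z{zt:.0f}',f,(0,0,640,480),(l==i)&(Z>zt-5),zt)
go(450,2,200,0)
E
```

```text
[494.3 -16.8 373.5]
[93. 14.] z50 801 mean [585.4 173. ] rect [584.  173.4] [31.3 19.7] long axis deg 86.6
[297.  17.] z20 593 mean [583.8   0.6] rect [586.1  -3.4] [109.9  23.2] long axis deg 89.9
[499.  19.] z36 854 mean [ 582.3 -174.6] rect [ 582.1 -174.3] [20.  30.1] long axis deg -0.5
[ 16. 104.] z34 933 mean [505.8 265.3] rect [511.4 262.5] [ 32.7 116.8] long axis deg -12.6
[603.  43.] z64 148 mean [ 567.  -264.1] rect [ 567.  -264.3] [ 8.  15.4] long axis deg -73.6
[170. 165.] z69 329 mean [458.  118.1] rect [458.1 117.9] [17.5 15.8] long axis deg 89.4
[419. 164.] z50 901 mean [ 459.9 -109.6] rect [ 460.  -109.6] [27.8 30.3] long axis deg -89.3
[281. 171.] z28 167 mean [450.8  16.7] rect [450.2  16.8] [ 3.3 43.9] long axis deg -8.8
[289. 173.] z28 163 mean [449.4   9.6] rect [449.2   9.7] [ 3.2 44.1] long axis deg -8.8
[296. 174.] z28 160 mean [448.5   2.5] rect [448.2   2.5] [ 3.1 44.1] long axis deg -8.9
[304. 175.] z28 151 mean [447.5  -4.7] rect [447.2  -4.6] [ 3.  43.8] long axis deg -8.9
[311. 176.] z28 150 mean [446.4 -11.8] rect [445.7 -11.7] [ 3. 44.] long axis deg -8.9
[598. 230.] z64 113 mean [ 398.5 -295.3] rect [ 398.2 -295.7] [16.4  8. ] long axis deg 67.6
[440. 248.] z36 753 mean [ 375.1 -142.9] rect [ 375.1 -142.9] [20.1 39.8] long axis deg -43.5
at [412.9 -20.  204.7] yaw 0.010 q7 -1.57 t 1.4 w 85.4 -> shift cm [ 3.73 -2.16  0.47] roll 0.6 rows 1.0
```

```bash
python3 -c "
from h import *
go(448.4,2.5,110,-0.155);go(448.4,2.5,5,-0.155)"
```

```text
at [412.9 -20.  204.7] yaw 0.010 q7 -1.57 t 1.4 w 85.4 -> shift cm [ 3.57 -2.21  9.47] roll 9.4 rows 2.5
at [412.9 -20.  204.7] yaw 0.010 q7 -1.57 t 1.4 w 85.4 -> shift cm [ 3.57 -2.21 19.97] roll 9.4 rows 4.9
```

>>> arm_command(series=[100, 1.8, -1.1, 2, 4.7, 100, 3.57, -2.21, 5, 9.4, 100, 3.57, -2.21, 8, 9.4, 100, 3.57, -2.21, 10, 9.4, 100, 3.57, -2.21, 10, 9.4])

```text
clock: 1.87
eef_pos: [443.5, -5.7, 101.3]
tool_rot: [3.14, 0.008, -0.164]
force: [-0.8, 0.5, -0.2]
width: 85.5
gripper_force: 0.0
```

```bash
python3 -c "
from h import *
go(448.4,2.5,5,-0.155)"
```

```text
at [443.5  -5.7 101.3] yaw -0.164 q7 -1.75 t 1.9 w 85.5 -> shift cm [ 0.35 -0.89  9.63] roll -0.5 rows 2.3
```

>>> arm_command(series=[100, 0.3, -0.7, 2, 0, 100, 0.3, -0.7, 3, 0, 100, 0.3, -0.7, 4, 0, 100, 0.3, -0.7, 4, 0, 100, 0.3, -0.7, 4, 0])

```text
clock: 2.28
eef_pos: [450.8, 0.5, 65.3]
tool_rot: [3.142, -0.0, -0.165]
force: [0.3, -0.5, 0.3]
width: 85.6
gripper_force: 0.0
```

```bash
python3 -c "
from h import *
go(448.4,2.5,5,-0.155)"
```

```text
at [450.8   0.5  65.3] yaw -0.165 q7 -1.76 t 2.3 w 85.6 -> shift cm [-0.27 -0.16  6.03] roll -0.6 rows 1.4
```

>>> arm_command(series=[100, -0.2, -0.15, 2, -0.6, 100, -0.25, -0.15, 4, -0.6, 100, -0.25, -0.15, 5.5, -0.6, 100, -0.25, -0.15, 6, -0.6, 100, -0.25, -0.15, 6, -0.6])

```text
clock: 2.7
eef_pos: [449.3, 2.3, 5.2]
tool_rot: [3.141, -0.002, -0.155]
force: [-0.5, -0.0, -0.5]
width: 85.6
gripper_force: 0.0
```

>>> arm_command(series=[0, 0, 0, 0, 0, 0, 0, 0, 0, 0, 0, 0, 0, 0, 0, 0, 0, 0, 0, 0, 0, 0, 0, 0, 0])

```text
clock: 3.12
eef_pos: [448.9, 2.8, 5.2]
tool_rot: [3.141, -0.001, -0.154]
force: [0.4, 0.0, -0.1]
width: 25.7
gripper_force: 0.0
```

>>> arm_command(series=[0, 0, 0, 0, 0, 0, 0, 0, 0, 0, 0, 0, 0, 0, 0, 0, 0, 0, 0, 0, 0, 0, 0, 0, 0])

```text
clock: 3.53
eef_pos: [448.5, 2.9, 4.6]
tool_rot: [3.142, 0.0, -0.154]
force: [-0.9, 0.7, -0.4]
width: -0.0
gripper_force: 0.0
```

```bash
python3 -c "
from h import *
shot('wrist','w3.png')"
```

```text
(no output)
```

View pics/w3.png

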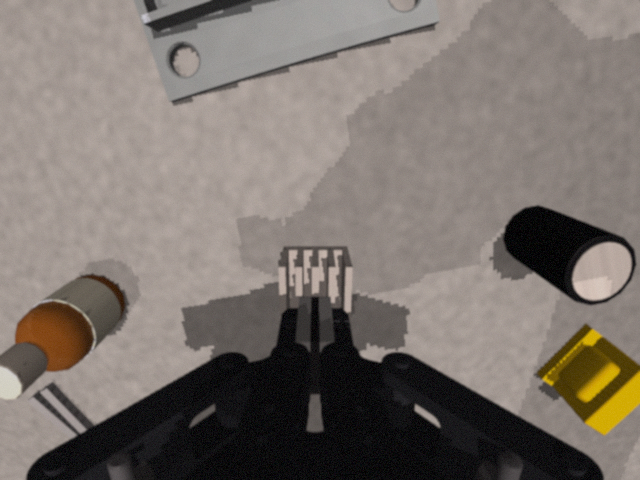

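The fingers closed fully at (315,330) and the heat sink now lies just ahead of them at (317,280), so the grasp missed or squeezed it out. I'll measure where it is.

```bash
python3 - <<'E'
from h import *
im,d,f=shot('wrist'); np.savez('w3.npz',im=im,d=d,**f)
P=cloud(d,f); Z=P[...,2]; print('cam',np.round(-f['R'].T@f['t'],1))
for v in (236,243,246,250,256,262,268,275,285,295,305,315,325): print(v,[tuple(P[v,u].round().astype(int)) for u in (285,300,317,332,348)])
s=monitor.read_state(); print(s['eef_pos'],s['tool_rot'])
E
```

```text
cam [528.2  -9.8 173. ]
236 [(np.int64(477), np.int64(13), np.int64(0)), (np.int64(476), np.int64(6), np.int64(0)), (np.int64(474), np.int64(-3), np.int64(-2)), (np.int64(473), np.int64(-10), np.int64(-1)), (np.int64(472), np.int64(-18), np.int64(-1))]
243 [(np.int64(473), np.int64(14), np.int64(-1)), (np.int64(472), np.int64(6), np.int64(0)), (np.int64(471), np.int64(-2), np.int64(-1)), (np.int64(470), np.int64(-10), np.int64(-1)), (np.int64(469), np.int64(-17), np.int64(0))]
246 [(np.int64(472), np.int64(14), np.int64(1)), (np.int64(471), np.int64(7), np.int64(-1)), (np.int64(469), np.int64(-2), np.int64(-1)), (np.int64(468), np.int64(-9), np.int64(0)), (np.int64(467), np.int64(-17), np.int64(-1))]
250 [(np.int64(472), np.int64(14), np.int64(6)), (np.int64(470), np.int64(6), np.int64(5)), (np.int64(469), np.int64(-2), np.int64(6)), (np.int64(468), np.int64(-9), np.int64(6)), (np.int64(464), np.int64(-17), np.int64(-2))]
256 [(np.int64(472), np.int64(13), np.int64(15)), (np.int64(470), np.int64(6), np.int64(14)), (np.int64(469), np.int64(-2), np.int64(14)), (np.int64(469), np.int64(
[... 1291 characters left out ...]
, np.int64(43)), (np.int64(458), np.int64(0), np.int64(41)), (np.int64(450), np.int64(-6), np.int64(27)), (np.int64(448), np.int64(-13), np.int64(26))]
315 [(np.int64(457), np.int64(13), np.int64(44)), (np.int64(460), np.int64(6), np.int64(50)), (np.int64(459), np.int64(0), np.int64(50)), (np.int64(454), np.int64(-5), np.int64(43)), (np.int64(452), np.int64(-12), np.int64(42))]
325 [(np.int64(457), np.int64(13), np.int64(52)), (np.int64(460), np.int64(6), np.int64(57)), (np.int64(459), np.int64(0), np.int64(57)), (np.int64(458), np.int64(-5), np.int64(57)), (np.int64(452), np.int64(-11), np.int64(49))]
[448.44498225   2.87995947   4.59390274] [ 3.14157739e+00  5.52989898e-05 -1.54312353e-01]
```

```bash
python3 - <<'E'
from h import *
im,d,f=shot('scene'); np.savez('s1.npz',im=im,d=d,**f)
cv2.imwrite('pics/s1c.png',cv2.resize(cv2.cvtColor(im[120:280,230:430],cv2.COLOR_RGB2BGR),None,fx=4,fy=3.7,interpolation=cv2.INTER_CUBIC)[:600])
E
```

```text
(no output)
```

View pics/s1c.png

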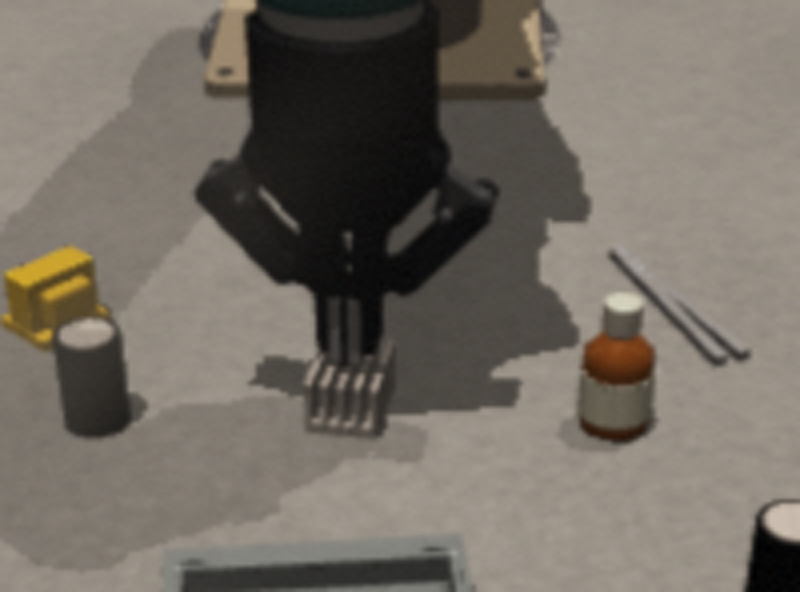

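The scene view shows the shut fingertips ending on top of or just above the heat sink's fins, though the TCP reads z = 4.6. I'll measure the real tip height.

```bash
python3 - <<'E'
from h import *
f=np.load('w3.npz');P=cloud(f['d'],f)
for u in (297,303,328,334): print(u,[(v,*P[v,u].round().astype(int).tolist()) for v in range(292,308,2)])
f=np.load('s1.npz');P=cloud(f['d'],f)
for u in (314,322):print([(v,*P[v,u].round().astype(int).tolist()) for v in range(196,222,2)])
E
```

```text
297 [(292, 459, 9, 27), (294, 458, 9, 27), (296, 457, 9, 28), (298, 456, 9, 27), (300, 455, 10, 26), (302, 454, 10, 28), (304, 453, 10, 27), (306, 452, 10, 28)]
303 [(292, 451, 8, 11), (294, 451, 8, 13), (296, 449, 8, 13), (298, -9223372036854775808, -9223372036854775808, -9223372036854775808), (300, 460, 6, 38), (302, 460, 6, 39), (304, 460, 6, 41), (306, 460, 6, 43)]
328 [(292, 457, -5, 28), (294, 456, -5, 28), (296, 455, -4, 27), (298, 458, -5, 35), (300, 458, -5, 37), (302, 458, -4, 39), (304, 458, -4, 41), (306, 458, -4, 42)]
334 [(292, 456, -7, 27), (294, 455, -7, 27), (296, 454, -7, 28), (298, 454, -7, 28), (300, 452, -7, 27), (302, 452, -7, 28), (304, 450, -7, 27), (306, 450, -6, 28)]
[(196, 462, 1, 81), (198, 460, 0, 76), (200, 455, 0, 69), (202, 458, 0, 67), (204, 458, 0, 62), (206, 460, 0, 60), (208, 458, 0, 55), (210, 458, 0, 50), (212, 458, 0, 46), (214, 457, -1, 42), (216, 460, -1, 39), (218, 457, -1, 33), (220, 448, -1, 23)]
[(196, 461, 14, 81), (198, 461, 14, 77), (200, 460, 14, 72), (202, 456, 14, 66), (204, 457, 14, 62), (206, 457, 13, 58), (208, 458, 14, 55), (210, 457, 13, 50), (212, 457, 13, 46), (214, 456, 13, 41), (216, 443, 13, 28), (218, 450, 13, 28), (220, 451, 13, 25)]<stdin>:3: RuntimeWarning: invalid value encountered in cast
```

Both cameras show that the shut fingertips really end at z≈34 while the TCP reads 4.6, so the true tip is about 30 mm above the reported TCP. I'll open, then go lower in stages and watch the force.

>>> arm_command(series=[100, 0, 0, 0, 0, 100, 0, 0, 0, 0, 100, 0, 0, 0, 0, 100, 0, 0, 0, 0, 100, 0, 0, 0, 0])

```text
clock: 4.1
eef_pos: [448.4, 2.9, 4.6]
tool_rot: [-3.142, 0.0, -0.154]
force: [0.5, 0.4, -0.4]
width: 60.2
gripper_force: 0.0
```

>>> arm_command(series=[100, 0, 0, 0, 0, 100, 0, 0, 0, 0, 100, 0, 0, 0.5, 0, 100, 0, 0, 1, 0, 100, 0, 0, 1.5, 0])

```text
clock: 4.52
eef_pos: [448.7, 2.9, -10.4]
tool_rot: [-3.141, -0.001, -0.154]
force: [0.9, 0.6, -0.1]
width: 85.3
gripper_force: 0.0
```

```bash
python3 - <<'E'
from h import *
go(448.4,2.5,-25,-.155)
im,d,f=shot('wrist','w4.png'); np.savez('w4.npz',im=im,d=d,**f)
E
```

```text
at [448.7   2.9 -10.4] yaw -0.154 q7 -2.52 t 4.5 w 85.3 -> shift cm [-0.02  0.05  1.46] roll 0.0 rows 0.3
```

View pics/w4.png

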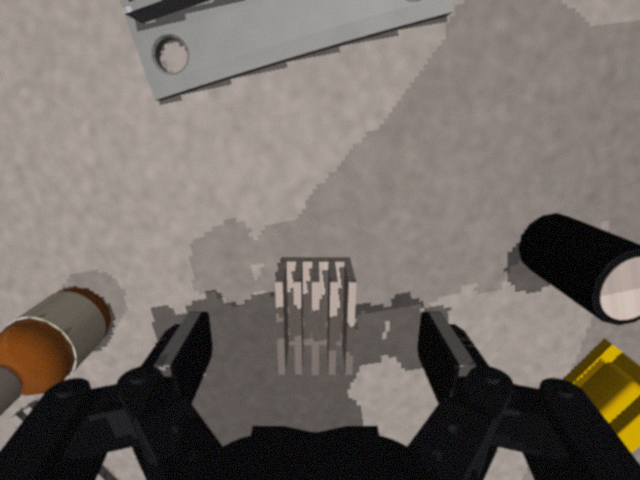

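Reported z is −10.4 with no contact, so the offset is confirmed. The heat sink is centred between the fingers (276–355 against tips at 211/419).

>>> arm_command(series=[100, 0, 0, 0.5, 0, 100, 0, 0, 1, 0, 100, 0, 0, 1.5, 0, 0, 0, 0, 1.5, 0, 0, 0, 0, 1.5, 0])

```text
clock: 4.98
eef_pos: [448.3, 2.8, -25.4]
tool_rot: [3.142, 0.001, -0.154]
force: [0.5, -0.0, -0.1]
width: 64.0
gripper_force: 0.0
```

>>> arm_command(series=[0, 0, 0, 0, 0, 0, 0, 0, 0, 0, 0, 0, 0, 0, 0, 0, 0, 0, 0, 0, 0, 0, 0, 0, 0])

```text
clock: 5.4
eef_pos: [448.7, 2.9, -24.9]
tool_rot: [3.141, -0.001, -0.154]
force: [-1.0, 0.1, 5.7]
width: 30.7
gripper_force: 59.8
```

>>> arm_command(series=[0, 0, 0, 0, 0, 0, 0, 0, 0, 0, 0, 0, 0, 0, 0, 0, 0, 0, 0, 0, 0, 0, 0, 0, 0])

```text
clock: 5.82
eef_pos: [448.7, 2.9, -24.9]
tool_rot: [3.142, -0.001, -0.154]
force: [-0.6, 1.1, 5.3]
width: 31.0
gripper_force: 59.8
```

>>> arm_command(series=[0, 0, 0, -3, 0, 0, 0, 0, -7, 0, 0, 0.5, 2, -10.5, 0, 0, 1.3, 5, -12.5, 0, 0, 2.3, 8.5, -12.5, 0])

```text
clock: 6.23
eef_pos: [461.0, -83.9, 103.8]
tool_rot: [-3.14, -0.008, -0.15]
force: [1.4, -0.1, -0.7]
width: 31.1
gripper_force: 59.6
```

>>> arm_command(series=[0, 1, 3.7, 0, 0, 0, 2, 7.4, 0, 0, 0, 3, 11.1, 0, 0, 0, 4, 14.8, 0, 0, 0, 5, 18.5, 0, 0])

```text
clock: 6.65
eef_pos: [478.5, -277.2, 99.7]
tool_rot: [-3.141, 0.0, -0.155]
force: [1.1, -0.4, -0.4]
width: 31.0
gripper_force: 59.6
```

>>> arm_command(series=[0, 0.8, 2, 0, -5, 0, 1.5, 4, 0, -10, 0, 1.9, 5, 0, -15, 0, 1.9, 5, 0, -19, 0, 1.9, 5, 0, -19])

```text
clock: 7.07
eef_pos: [489.5, -328.3, 99.0]
tool_rot: [-3.14, 0.0, 0.177]
force: [0.5, 0.2, -0.1]
width: 31.0
gripper_force: 59.7
```

>>> arm_command(series=[0, 0, 0, 0, 0, 0, 0, 0, 0, 0, 0, 0, 0, 0, 0, 0, 0, 0, 0, 0, 0, 0, 0, 0, 0])

```text
clock: 7.48
eef_pos: [490.3, -327.1, 99.8]
tool_rot: [3.141, 0.0, 0.178]
force: [-0.8, 0.6, -0.6]
width: 30.9
gripper_force: 59.7
```

```bash
python3 - <<'E'
from h import *
im,d,f=shot('wrist','w5.png'); np.savez('w5.npz',im=im,d=d,**f)
go(491.3,-327,-18,.18)
P=cloud(d,f);Z=P[...,2]
n,l,st,ce=cv2.connectedComponentsWithStats(((Z>58)&(Z<76)).astype(np.uint8))
for i in range(1,n):
    if st[i,4]>40: fit(f'{ce[i].round()}',f,(0,0,640,480),(l==i),66)
E
```

```text
at [ 490.3 -327.2   99.8] yaw 0.178 q7 -1.49 t 7.5 w 31.1 -> shift cm [ 0.1  -0.   11.78] roll -0.1 rows 2.8
[404. 110.] 221 mean [ 584.4 -358.5] rect [ 584.5 -358.4] [7.1 9.6] long axis deg -79.2
[225. 111.] 222 mean [ 567.2 -265.7] rect [ 567.3 -265.7] [7.1 9.1] long axis deg -80.5
```

View pics/w5.png

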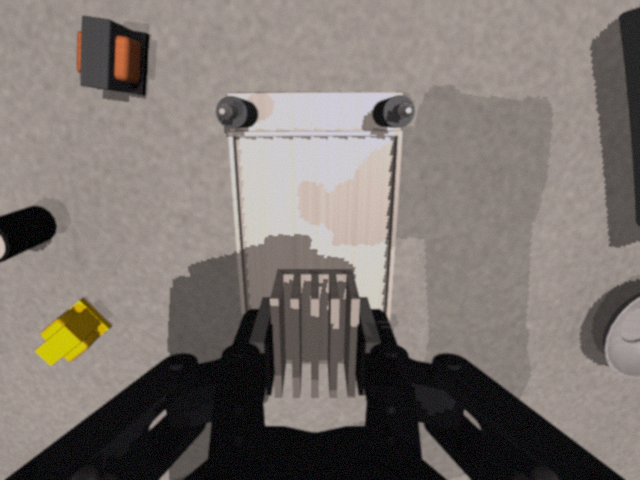

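Heat sink held level, and the stand sits squarely below it with far posts at (225,111) and (404,110). The stand centre comes to (491.2, −327.8) with yaw 10.5°.

>>> arm_command(series=[0, 0, 0, 3, 0, 0, 0, 0, 6, 0, 0, 0, 0, 9, 0, 0, 0, 0, 10.5, 0, 0, 0, 0, 11, 0])

```text
clock: 7.95
eef_pos: [488.5, -326.6, -12.9]
tool_rot: [-3.139, 0.003, 0.178]
force: [0.3, 0.5, -0.4]
width: 30.6
gripper_force: 59.7
```

>>> arm_command(series=[0, 0, 0, 0.3, 0, 0, 0, 0, 0.6, 0, 0, 0, 0, 0.8, 0, 0, 0, 0, 0.8, 0, 65, 0, 0, 0.8, 0])

```text
clock: 8.37
eef_pos: [490.8, -327.9, -17.4]
tool_rot: [3.14, -0.001, 0.177]
force: [0.3, 0.5, 0.7]
width: 41.6
gripper_force: 0.0
```

>>> arm_command(series=[65, 0, 0, 0, 0, 65, 0, 0, 0, 0, 65, 0, 0, 0, 0, 65, 0, 0, 0, 0, 65, 0, 0, 0, 0])

```text
clock: 8.78
eef_pos: [490.2, -327.5, -18.3]
tool_rot: [3.141, -0.0, 0.177]
force: [-0.0, -0.5, 1.2]
width: 55.5
gripper_force: 0.0
```

>>> arm_command(series=[65, 0, 0, -2, 0, 65, 0, 0, -5, 0, 65, 0, 0, -9, 0, 65, 0, 0, -12, 0, 100, 0, 0, -15, 0])

```text
clock: 9.2
eef_pos: [490.2, -327.2, 133.4]
tool_rot: [3.142, -0.001, 0.178]
force: [0.8, -0.2, 0.3]
width: 66.1
gripper_force: 0.0
```

```bash
python3 - <<'E'
from h import *
for i in range(2): shot('wrist')
im,d,f=shot('wrist','w6.png'); np.savez('w6.npz',im=im,d=d,**f)
go(650,2.5,130,.0)
P=cloud(d,f);Z=P[...,2]
n,l,st,ce=cv2.connectedComponentsWithStats(((Z>30)&(Z<37)).astype(np.uint8))
for i in range(1,n):
    if st[i,4]>40: fit(f'{ce[i].round()}',f,(0,0,640,480),(l==i),34)
E
```

```text
at [ 491.8 -328.2  134.1] yaw 0.177 q7 -1.45 t 9.3 w 85.1 -> shift cm [ 21.39 -29.77   0.41] roll 10.1 rows 8.8
[618. 121.] 1417 mean [ 618.1 -538.6] rect [ 611.7 -541.7] [159.9   8.5] long axis deg 28.1
[123.  67.] 1661 mean [ 588.2 -176.8] rect [ 587.8 -177.2] [20.5 40.4] long axis deg -0.0
[ 50. 222.] 227 mean [ 465.6 -120.9] rect [ 464.  -119.6] [29.6 16.2] long axis deg 27.0
[294. 235.] 218 mean [ 488.3 -313.8] rect [ 488.1 -313.8] [43.9  3.1] long axis deg 10.1
[303. 235.] 220 mean [ 489.7 -321.1] rect [ 489.3 -320.8] [43.9  3. ] long axis deg 9.7
[312. 235.] 216 mean [ 490.7 -328.1] rect [ 490.6 -328.1] [43.9  2.4] long axis deg 10.1
[322. 235.] 218 mean [ 492.1 -334.9] rect [ 491.8 -335. ] [43.9  2.4] long axis deg 10.4
[331. 235.] 221 mean [ 493.4 -342.1] rect [ 493.1 -342.3] [44.   3.1] long axis deg 10.9
[ 83. 325.] 854 mean [ 375.4 -145.5] rect [ 375.1 -145.4] [18.8 44.2] long axis deg -43.3
[259. 325.] 87 mean [ 405.  -296.8] rect [ 404.1 -296.8] [18.   9.3] long axis deg 81.0
[367. 324.] 92 mean [ 421.8 -387.4] rect [ 420.5 -387.9] [10.1 17.8] long axis deg -61.0
```

View pics/w6.png

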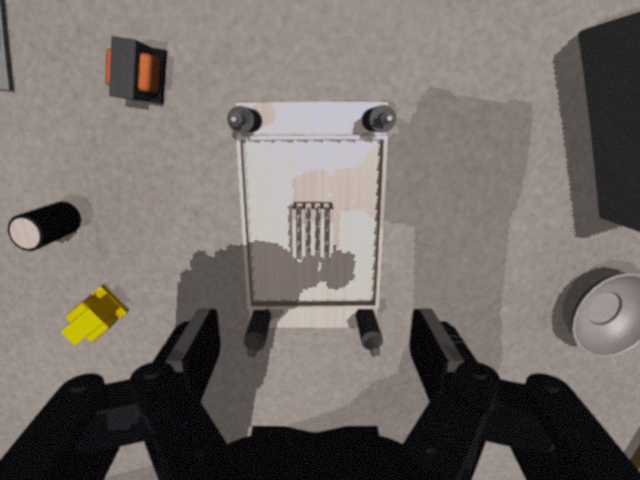

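Heat sink placed flat at (490.5, −328) and released; all four posts are visible. Next is the tray, with the tool turned so it closes along tray x.

>>> arm_command(series=[100, 2.1, -2.9, 0, 0, 100, 4.3, -5.9, 0, 0, 100, 6.5, -8.9, 0, 0, 100, 8.7, -11.9, 0, 0, 100, 10.9, -14.9, 0, 0])

```text
clock: 9.77
eef_pos: [570.6, -160.2, 130.1]
tool_rot: [-3.141, 0.002, 0.177]
force: [1.6, -1.2, -0.4]
width: 85.4
gripper_force: 0.0
```

>>> arm_command(series=[100, 2.1, -2.9, 0, -7, 100, 4.3, -5.9, 0, -14, 100, 6.5, -8.9, 0, -21, 100, 8.7, -11.9, 0, -28, 100, 10.8, -14.8, 0, -35])

```text
clock: 10.18
eef_pos: [651.1, 4.8, 129.9]
tool_rot: [-3.14, 0.002, 0.795]
force: [-0.1, -0.1, 0.2]
width: 85.4
gripper_force: 0.0
```

>>> arm_command(series=[100, 0, 0, 0, -7, 100, 0, 0, 0, -14, 100, 0, 0, 0, -21, 100, 0, 0, 0, -28, 100, 0, 0, 0, -35])

```text
clock: 10.6
eef_pos: [650.4, 3.0, 129.7]
tool_rot: [-3.139, 0.001, 1.406]
force: [0.7, -0.5, 0.2]
width: 85.3
gripper_force: 0.0
```

>>> arm_command(series=[100, 0, 0, 0, -7, 100, 0, 0, 0, -11.5, 100, 0, 0, 0, -11.5, 100, 0, 0, 0, -11.5, 100, 0, 0, 0, -11.5])

```text
clock: 11.02
eef_pos: [651.0, 3.0, 130.7]
tool_rot: [-3.14, 0.0, 1.598]
force: [-0.2, 0.4, -0.3]
width: 85.5
gripper_force: 0.0
```

```bash
python3 - <<'E'
from h import *
f=np.load('w6.npz');P=cloud(f['d'],f);Z=P[...,2]
n,l,st,ce=cv2.connectedComponentsWithStats(((Z>55)&(Z<76)).astype(np.uint8))
for i in range(1,n):
    if 30<st[i,4]<1000: fit(f'{ce[i].round()}',f,(200,90,420,360),(l==i)&(Z>68),70)
im,d,f=shot('wrist','w7.png'); np.savez('w7.npz',im=im,d=d,**f)
go(653,3,20,1.6)
Z=cloud(d,f)[...,2]
fit('gripTop',f,(150,50,480,330),(Z>52)&(Z<59),56)
g=(Z>16)&(Z<23); fit('wall tops',f,(0,0,640,330),g,20)
E
```

```text
Traceback (most recent call last):
  File "h.py", line 24, in fit
    X=ray(f,uv,z)[:,:2]; r=cv2.minAreaRect(X.astype(np.float32)); w,h=r[1]; an=r[2] if w>=h else r[2]+90
      ~~~^^^^^^^^
  File "h.py", line 8, in ray
    p=cv2.undistortPoints(np.array(uv,float).reshape(-1,1,2),c['mtx'],c['dist_coeffs']).reshape(-1,2)
      ~~~~~~~~~~~~~~~~~~~^^^^^^^^^^^^^^^^^^^^^^^^^^^^^^^^^^^^^^^^^^^^^^^^^^^^^^^^^^^^^^
cv2.error: OpenCV(4.12.0) /io/opencv/modules/calib3d/src/undistort.dispatch.cpp:347: error: (-215:Assertion failed) CV_IS_MAT(_src) && CV_IS_MAT(_dst) && (_src->rows == 1 || _src->cols == 1) && (_dst->rows == 1 || _dst->cols == 1) && _src->cols + _src->rows - 1 == _dst->rows + _dst->cols - 1 && (CV_MAT_TYPE(_src->type) == CV_32FC2 || CV_MAT_TYPE(_src->type) == CV_64FC2) && (CV_MAT_TYPE(_dst->type) == CV_32FC2 || CV_MAT_TYPE(_dst->type) == CV_64FC2) in function 'cvUndistortPointsInternal'
```

```bash
sed -i 's/    X=ray(f,uv,z)\[:,:2\]/    if len(uv)<10: print(name,"few"); return\n    X=ray(f,uv,z)[:,:2]/' h.py; python3 - <<'E'
from h import *
f=np.load('w6.npz');P=cloud(f['d'],f);Z=P[...,2]
n,l,st,ce=cv2.connectedComponentsWithStats(((Z>55)&(Z<76)).astype(np.uint8))
for i in range(1,n):
    if 30<st[i,4]<1000: fit(f'{ce[i].round()}',f,(200,90,420,360),(l==i)&(Z>67),70)
im,d,f=shot('wrist','w7.png'); np.savez('w7.npz',im=im,d=d,**f)
go(653,3,20,1.6)
Z=cloud(d,f)[...,2]
fit('gripTop',f,(150,50,480,330),(Z>52)&(Z<59),56)
g=(Z>16)&(Z<23); fit('wall tops',f,(0,0,640,330),g,20)
E
```

```text
[636.  37.] few
[237. 119.] 86 mean [ 567.3 -265.6] rect [ 567.1 -265.6] [6.  5.6] long axis deg 7.1
[386. 118.] 84 mean [ 584.5 -358.5] rect [ 584.4 -358.3] [6.1 6.3] long axis deg -34.3
[252. 350.] 46 mean [ 399.7 -296.4] rect [ 400. -296.] [6.9 5.4] long axis deg 48.3
[374. 349.] 45 mean [ 417.3 -389.7] rect [ 417.4 -389.6] [5.  6.9] long axis deg -9.9
at [651.1   3.1 131.1] yaw 1.598 q7 -0.73 t 11.1 w 85.4 -> shift cm [-0.02  0.19 11.11] roll -0.1 rows 2.7
gripTop 1176 mean [653.4   5.5] rect [653.5   4.8] [11.8 51.8] long axis deg -83.5
wall tops 4980 mean [673.3  31.3] rect [643.5  43.6] [403.7 248.8] long axis deg 4.9
```

View pics/w7.png

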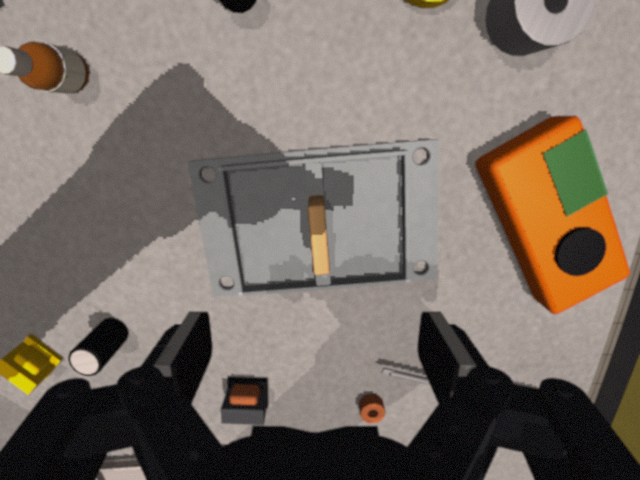

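The tray with its wooden grip at (318,235) lies between the fingers, its holes at (208,174), (421,156), (228,282) and (421,267).

```bash
python3 - <<'E'
from h import *
f=np.load('w7.npz')
X=ray(f,[(208,174),(421,156),(228,282),(421,267)],6)[:,:2]; print(X.round(1),X.mean(0).round(1))
for a,b in((0,1),(2,3),(2,0),(3,1)):
    v=X[b]-X[a]; print(np.hypot(*v).round(1),np.degrees(np.arctan2(v[1],v[0])).round(1))
go(653.5,4.8,20,1.571+.105)
E
```

```text
[[563.9  42.1]
 [733.4  61. ]
 [575.7 -52.4]
 [744.4 -33.4]] [654.4   4.3]
170.5 6.4
169.8 6.4
95.2 97.1
95.0 96.7
at [651.1   3.1 131.1] yaw 1.598 q7 -0.73 t 11.1 w 85.4 -> shift cm [ 0.16  0.24 11.11] roll -4.5 rows 2.7
```

>>> arm_command(series=[100, 0.13, 0.29, 3, -4.9, 100, 0.13, 0.29, 6, -4.9, 100, 0.13, 0.29, 8, -4.9, 100, 0.13, 0.29, 9, -4.9, 100, 0.13, 0.29, 9, -4.9])

```text
clock: 11.48
eef_pos: [652.7, 4.0, 39.1]
tool_rot: [-3.137, 0.0, 1.685]
force: [-0.3, -1.1, 0.6]
width: 85.8
gripper_force: 0.0
```

```bash
python3 - <<'E'
from h import *
go(654,4.5,-5,1.683)
E
```

```text
at [652.7   4.   39.1] yaw 1.685 q7 -0.72 t 11.5 w 85.8 -> shift cm [0.04 0.14 4.41] roll 0.1 rows 1.1
```

>>> arm_command(series=[100, 0.03, 0.1, 2, 0, 100, 0.03, 0.1, 4, 0, 100, 0.03, 0.1, 4.4, 0, 0, 0.03, 0.1, 4.4, 0, 0, 0.03, 0.1, 4.4, 0])

```text
clock: 11.9
eef_pos: [656.0, 5.4, -1.2]
tool_rot: [3.14, -0.0, 1.685]
force: [0.0, -0.6, 0.2]
width: 64.0
gripper_force: 0.0
```

>>> arm_command(series=[0, 0, 0, 0, 0, 0, 0, 0, 0, 0, 0, 0, 0, 0, 0, 0, 0, 0, 0, 0, 0, 0, 0, 0, 0])

```text
clock: 12.32
eef_pos: [655.4, 4.9, -1.5]
tool_rot: [3.141, 0.0, 1.685]
force: [-2.0, -1.0, 3.3]
width: 11.1
gripper_force: 60.8
```

>>> arm_command(series=[0, 0, 0, 0, 0, 0, 0, 0, 0, 0, 0, 0, 0, 0, 0, 0, 0, 0, 0, 0, 0, 0, 0, 0, 0])

```text
clock: 12.73
eef_pos: [655.4, 4.9, -1.5]
tool_rot: [3.141, 0.0, 1.685]
force: [-0.9, -0.8, 6.0]
width: 11.3
gripper_force: 60.9
```

>>> arm_command(series=[0, 0, 0, 0, 0, 0, 0, 0, 0, 0, 0, 0, 0, -1, 0, 0, 0, 0, -2, 0, 0, 0, 0, -4, 0])

```text
clock: 13.15
eef_pos: [653.5, 4.3, 36.2]
tool_rot: [-3.137, 0.0, 1.685]
force: [0.9, -0.1, -3.3]
width: 11.3
gripper_force: 59.4
```

>>> arm_command(series=[0, 0, 0, -2, 0, 0, 0, 0, -4, 0, 0, 0, 0, -6, 0, 0, 0, 0, -7.5, 0, 0, -1, -0.6, -8, 0])

```text
clock: 13.57
eef_pos: [652.2, -2.0, 121.2]
tool_rot: [3.136, -0.003, 1.689]
force: [0.6, 0.8, -3.1]
width: 11.2
gripper_force: 59.6
```

>>> arm_command(series=[0, -2, -1.3, 0, 0, 0, -4.5, -2.9, 0, 0, 0, -7, -4.5, 0, 0, 0, -9.5, -6.1, 0, 0, 0, -12, -7.7, 0, 0])

```text
clock: 13.98
eef_pos: [585.6, -136.0, 116.8]
tool_rot: [-3.14, 0.001, 1.685]
force: [0.1, -0.3, -3.0]
width: 11.3
gripper_force: 59.5
```

>>> arm_command(series=[0, -2.5, -1.6, 0, 0, 0, -5, -3.2, 0, 0, 0, -7.5, -4.8, 0, 0, 0, -10, -6.4, 0, 0, 0, -12.5, -8, 0, 0])

```text
clock: 14.4
eef_pos: [520.1, -269.2, 116.9]
tool_rot: [-3.14, 0.0, 1.685]
force: [0.5, -0.9, -3.7]
width: 11.2
gripper_force: 59.5
```

>>> arm_command(series=[0, -2, -1.3, 0, -1, 0, -3.8, -2.4, 0, -2, 0, -5, -3.2, 0, -3, 0, -5.6, -3.6, 0, -3.9, 0, -5.6, -3.6, 0, -3.9])

```text
clock: 14.82
eef_pos: [490.1, -330.1, 116.4]
tool_rot: [-3.138, 0.001, 1.749]
force: [-0.0, -0.7, -4.7]
width: 10.9
gripper_force: 59.5
```

>>> arm_command(series=[0, 0, 0, 0, 0, 0, 0, 0, 0, 0, 0, 0, 0, 0, 0, 0, 0, 0, 0, 0, 0, 0, 0, 0, 0])

```text
clock: 15.23
eef_pos: [493.4, -326.1, 117.7]
tool_rot: [3.141, 0.0, 1.755]
force: [-0.0, 1.3, -3.5]
width: 11.1
gripper_force: 59.5
```

```bash
python3 - <<'E'
from h import *
im,d,f=shot('wrist','w8.png'); np.savez('w8.npz',im=im,d=d,**f)
go(492,-327.6,80,1.752)
E
```

```text
at [ 493.3 -326.2  117.7] yaw 1.754 q7 -0.12 t 15.3 w 11.0 -> shift cm [-0.11 -0.16  3.77] roll 0.1 rows 0.9
```

View pics/w8.png

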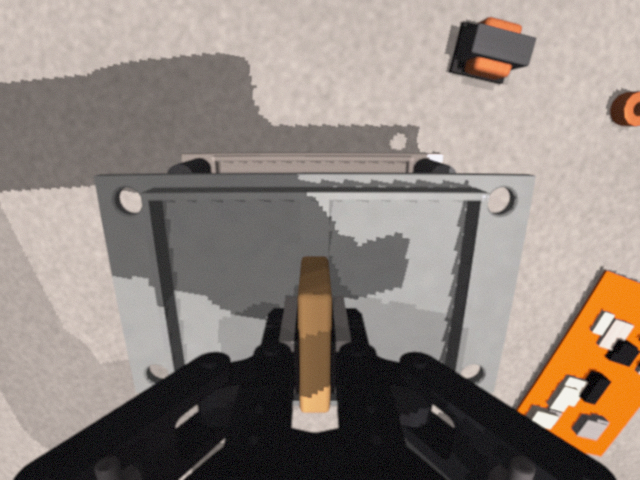

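The tray hangs level in the gripper, holes at (132,200) and (500,200), with the stand below it and its far posts peeking out at (192,166) and (435,166).

```bash
cat > tray.py <<'E'
from h import *
def tray(f,stand=(492.0,-327.6,10.4)):
    P=cloud(f['d'],f)
    zt=np.nanmedian(np.r_[P[180:220,160:170,2].ravel()*0+np.nan,P[230:270,115:128,2].ravel(),P[230:270,500:515,2].ravel()]); print('plate top z',zt.round(1))
    for n,(a,b,e,g) in dict(L=(113,183,152,218),R=(482,183,520,218)).items():
        m=~(P[b:g,a:e,2]>zt-2.5); k,l,st,ce=cv2.connectedComponentsWithStats(m.astype(np.uint8)); i=1+st[1:,4].argmax()
        cs,_=cv2.findContours((l==i).astype(np.uint8),cv2.RETR_EXTERNAL,cv2.CHAIN_APPROX_NONE)
        X=ray(f,cs[0].reshape(-1,2)+[a,b],zt)[:,:2]; c,r=cv2.minEnclosingCircle(X.astype(np.float32)); r2=cv2.fitEllipse(X.astype(np.float32)); print(n,np.round(c,1),'r',round(r,1),'ell',np.round(r2[0],1),np.round(r2[1],1)); yield np.array(r2[0])
    
E
python3 - <<'E'
from tray import *
f=np.load('w8.npz'); L,R=tray(f); v=R-L; yaw=np.arctan2(v[1],v[0]); print('dist',np.hypot(*v),'yaw',np.degrees(yaw))
c=(L+R)/2-48*np.array([-np.sin(yaw),np.cos(yaw)]); print('centre',c)
P=cloud(f['d'],f)
for u,v in((120,250),(515,250),(315,182),(112,190),(527,190),(130,340),(505,340)): print(np.nanmedian(P[v-3:v+4,u-3:u+4].reshape(-1,3),0).round(1))
s=monitor.read_state(); print(np.round(s['eef_pos'],1))
E
```

```text
plate top z 124.4
L [ 400.6 -295.3] r 6.4 ell [ 400.7 -295.2] [11.5 12.1]
R [ 568.2 -263.9] r 6.4 ell [ 568.1 -263.9] [11.6 12.1]
dist 170.25213898629835 yaw 10.58678437564336
centre [ 493.22017974 -326.70907043]
[ 397.2 -320.3  124.5]
[ 583.5 -285.6  124.6]
[ 483.3 -271.7  124.4]
[ 392.9 -291.5  124.4]
[ 579.2 -256.8  124.1]
[ 402.6 -370.3  124.4]
[ 6.881e+02 -3.983e+02  4.000e-01]
[ 493.3 -326.2  117.7]
```

>>> arm_command(series=[0, -0.1, -0.13, 1, 0.2, 0, -0.1, -0.13, 2.5, 0.2, 0, -0.1, -0.13, 3.5, 0.2, 0, -0.1, -0.13, 4, 0.2, 0, -0.1, -0.13, 4, 0.2])

```text
clock: 15.7
eef_pos: [490.5, -327.5, 75.3]
tool_rot: [-3.139, -0.002, 1.75]
force: [0.5, 0.2, -4.1]
width: 10.8
gripper_force: 59.4
```

>>> arm_command(series=[0, 0, 0, 0, 0, 0, 0, 0, 0, 0, 0, 0, 0, 0, 0, 0, 0, 0, 0, 0, 0, 0, 0, 0, 0])

```text
clock: 16.12
eef_pos: [492.2, -328.1, 78.0]
tool_rot: [3.141, 0.0, 1.75]
force: [0.3, -0.2, -2.8]
width: 11.2
gripper_force: 59.4
```

```bash
python3 - <<'E'
from tray import *
im,d,f=shot('wrist','w9.png'); f=dict(f,d=d); L,R=tray(f); v=R-L; yaw=np.arctan2(v[1],v[0]); print('yaw',np.degrees(yaw),'c',(L+R)/2-48*np.array([-np.sin(yaw),np.cos(yaw)]))
go(492,-327.6,48.5,1.752)
E
```

```text
plate top z 84.8
L [ 399.6 -296.7] r 6.3 ell [ 399.7 -296.7] [11.5 12.2]
R [ 567.4 -266.5] r 6.4 ell [ 567.3 -266.3] [11.7 12.2]
yaw 10.266182425083157 c [ 492.05780427 -328.72378777]
at [ 492.1 -328.1   78. ] yaw 1.750 q7 -0.16 t 16.2 w 10.6 -> shift cm [0.05 0.   2.95] roll -0.1 rows 0.7
```

>>> arm_command(series=[0, 0.05, 0, 0.4, 0, 0, 0.05, 0, 0.8, 0, 0, 0.05, 0, 1.2, 0, 0, 0.05, 0, 1.5, 0, 0, 0.05, 0, 1.5, 0])

```text
clock: 16.58
eef_pos: [491.2, -327.3, 61.6]
tool_rot: [-3.14, -0.001, 1.75]
force: [-0.1, 0.2, -4.8]
width: 11.0
gripper_force: 59.5
```

>>> arm_command(series=[0, 0, 0, 0.3, 0, 0, 0, 0, 0.6, 0, 0, 0, 0, 0.9, 0, 0, 0, 0, 1.2, 0, 0, 0, 0, 1.2, 0])

```text
clock: 17.0
eef_pos: [491.4, -327.4, 49.9]
tool_rot: [-3.141, -0.001, 1.75]
force: [0.2, -0.5, -2.9]
width: 11.3
gripper_force: 59.5
```

>>> arm_command(series=[0, 0, 0, 0, 0, 0, 0, 0, 0, 0, 0, 0, 0, 0, 0, 0, 0, 0, 0, 0, 0, 0, 0, 0, 0])

```text
clock: 17.42
eef_pos: [491.9, -327.5, 50.8]
tool_rot: [3.141, 0.0, 1.75]
force: [-0.3, 0.8, -3.8]
width: 11.6
gripper_force: 59.5
```

Down to 52 mm; 2 mm more, then release and lift.

>>> arm_command(series=[0, 0, 0, 0.1, 0, 0, 0, 0, 0.2, 0, 0, 0, 0, 0.22, 0, 0, 0, 0, 0.22, 0, 0, 0, 0, 0.22, 0])

```text
clock: 17.83
eef_pos: [491.9, -327.5, 48.5]
tool_rot: [3.142, 0.0, 1.75]
force: [0.4, 0.2, -2.9]
width: 11.3
gripper_force: 59.8
```

>>> arm_command(series=[70, 0, 0, 0, 0, 70, 0, 0, 0, 0, 70, 0, 0, 0, 0, 70, 0, 0, 0, 0, 70, 0, 0, 0, 0])

```text
clock: 18.25
eef_pos: [492.1, -327.5, 48.7]
tool_rot: [3.141, 0.0, 1.75]
force: [0.0, -0.4, -0.3]
width: 59.5
gripper_force: 0.0
```

>>> arm_command(series=[100, 0, 0, -1, 0, 100, 0, 0, -4, 0, 100, 0, 0, -8, 0, 100, 0, 0, -11, 0, 100, 0, 0, -11, 0])

```text
clock: 18.67
eef_pos: [496.2, -327.4, 165.7]
tool_rot: [3.132, 0.006, 1.75]
force: [1.2, 0.3, 0.5]
width: 85.6
gripper_force: 0.0
```

>>> arm_command(series=[100, 0, 0, 0, 0, 100, 0, 0, 0, 0, 100, 0, 0, 0, 0, 100, 0, 0, 0, 0, 100, 0, 0, 0, 0])

```text
clock: 19.08
eef_pos: [491.3, -327.2, 157.3]
tool_rot: [-3.14, -0.001, 1.75]
force: [-0.1, 0.3, -0.4]
width: 85.3
gripper_force: 0.0
```

```bash
python3 - <<'E'
from h import *
im,d,f=shot('wrist','w10.png'); np.savez('w10.npz',im=im,d=d,**f)
P=cloud(d,f);Z=P[...,2]
m=(Z>53)&(Z<59); fit('plate',f,(60,60,600,330),m,56)
q=P[60:330,60:600].reshape(-1,3)[m[60:330,60:600].ravel()]; A=np.c_[q[:,:2]-[492,-327.6],np.ones(len(q))]; print('plane',np.linalg.lstsq(A,q[:,2],rcond=None)[0])
fit('grip',f,(60,60,600,330),(Z>100)&(Z<109),106)
go(460,-110,100,0.18)
E
```

```text
plate 30570 mean [ 490.9 -323. ] rect [ 491.7 -328. ] [200.  119.7] long axis deg 10.3
plane [ 1.03476940e-04 -9.54645633e-04  5.51830141e+01]
grip 1390 mean [ 491.4 -326.3] rect [ 491.4 -327.3] [11.4 52. ] long axis deg -79.2
at [ 491.4 -327.2  157.5] yaw 1.750 q7 -0.07 t 19.1 w 85.4 -> shift cm [21.94  0.78  5.75] roll 90.0 rows 12.6
```

View pics/w10.png

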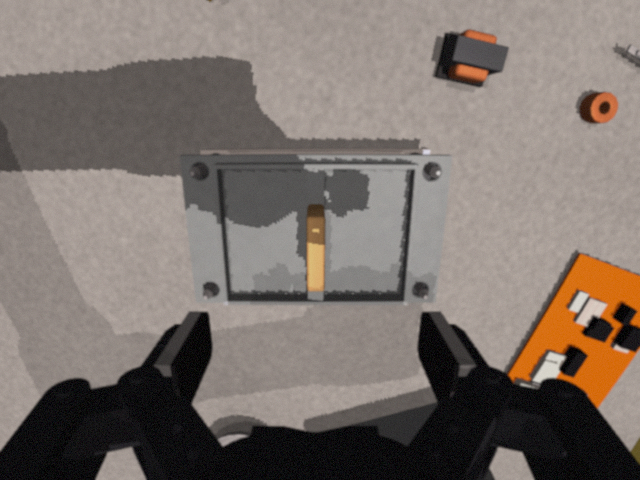

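The tray is seated: all four pins poke through at (199,171), (433,171), (211,289) and (421,289). The plate is level and centred at (491.7, −328). Next capacitor: the right one.

>>> arm_command(series=[100, 4, 0.15, 0, 7, 100, 8, 0.3, 0, 14, 100, 12, 0.5, 0, 21, 100, 16, 0.6, 0, 28, 100, 20, 0.7, 0, 35])

```text
clock: 19.55
eef_pos: [462.7, -129.3, 158.1]
tool_rot: [-3.141, -0.001, 1.144]
force: [-0.5, 1.1, -0.7]
width: 85.3
gripper_force: 0.0
```

>>> arm_command(series=[100, 0, 0, 0, 7, 100, 0, 0, 0, 14, 100, 0, 0, 0, 21, 100, 0, 0, 0, 28, 100, 0, 0, 0, 35])

```text
clock: 19.97
eef_pos: [463.3, -130.7, 158.2]
tool_rot: [-3.141, 0.0, 0.535]
force: [0.0, 0.2, 0.4]
width: 85.4
gripper_force: 0.0
```

>>> arm_command(series=[100, 0, 0, 0, 7, 100, 0, 0, 0, 14, 100, 0, 0, 0, 20, 100, 0, 0, 0, 20, 100, 0, 0, 0, 20])

```text
clock: 20.38
eef_pos: [463.4, -130.8, 158.3]
tool_rot: [3.142, 0.0, 0.195]
force: [0.0, -0.6, -1.0]
width: 85.2
gripper_force: 0.0
```

```bash
python3 - <<'E'
from h import *
im,d,f=shot('wrist','w11.png')
Z=cloud(d,f)[...,2]
n,l,st,ce=cv2.connectedComponentsWithStats(((Z>45)&(Z<54)).astype(np.uint8))
for i in range(1,n):
    if st[i,4]>150: fit(f'{ce[i].round()}',f,(0,0,640,480),(l==i),50)
go(460,-109.6,30,0.18)
E
```

```text
[491. 219.] 671 mean [ 496.  -267.7] rect [ 485.  -270.4] [192.3   4.8] long axis deg 10.4
[ 13. 177.] 474 mean [460.1 112. ] rect [459.5 112.1] [25.6 19.6] long axis deg 7.9
[288. 228.] 1071 mean [ 460.3 -110.5] rect [ 460.  -110.3] [29.6 28.5] long axis deg 10.8
at [ 463.4 -130.8  158.3] yaw 0.194 q7 -1.75 t 20.4 w 85.3 -> shift cm [ 0.08 -2.15 12.83] roll 0.8 rows 3.1
```

>>> arm_command(series=[100, 0.07, -2.09, 2, 0.8, 100, 0.07, -2.09, 5, 0.8, 100, 0.07, -2.09, 8, 0.8, 100, 0.07, -2.09, 9.5, 0.8, 100, 0.07, -2.09, 9.5, 0.8])

```text
clock: 20.85
eef_pos: [457.8, -109.8, 60.6]
tool_rot: [-3.139, 0.006, 0.18]
force: [-0.3, -0.6, 1.0]
width: 85.5
gripper_force: 0.0
```

>>> arm_command(series=[100, 0, 0, 3, 0, 100, 0, 0, 6, 0, 100, 0, 0, 7.5, 0, 100, 0, 0, 7.8, 0, 100, 0, 0, 7.8, 0])

```text
clock: 21.27
eef_pos: [460.3, -110.0, -14.6]
tool_rot: [-3.141, 0.0, 0.178]
force: [0.0, -0.6, 0.3]
width: 85.3
gripper_force: 0.0
```

>>> arm_command(series=[0, 0, 0, 0, 0, 0, 0, 0, 0, 0, 0, 0, 0, 0, 0, 0, 0, 0, 0, 0, 0, 0, 0, 0, 0])

```text
clock: 21.68
eef_pos: [460.7, -110.6, -13.7]
tool_rot: [3.141, -0.001, 0.177]
force: [-0.9, -0.0, 9.5]
width: 28.9
gripper_force: 58.3
```

>>> arm_command(series=[0, 0, 0, 0, 0, 0, 0, 0, 0, 0, 0, 0, 0, 0, 0, 0, 0, 0, 0, 0, 0, 0, 0, 0, 0])

```text
clock: 22.1
eef_pos: [460.7, -110.6, -13.6]
tool_rot: [3.141, -0.001, 0.177]
force: [0.0, -0.9, 7.6]
width: 28.8
gripper_force: 58.7
```

```bash
python3 - <<'E'
from h import *
go(454.3,-334.6,120,.18)
E
```

```text
at [ 460.7 -110.6  -13.6] yaw 0.177 q7 -2.16 t 22.1 w 28.8 -> shift cm [ -4.58  21.93 -13.36] roll -0.2 rows 6.3
```

>>> arm_command(series=[0, 0, 0, -3, 0, 0, 0, 0, -7, 0, 0, 0, 0, -11, 0, 0, -0.5, 2, -13.4, 0, 0, -1.2, 5.5, -13.4, 0])

```text
clock: 22.52
eef_pos: [462.2, -163.5, 125.0]
tool_rot: [3.139, -0.01, 0.185]
force: [1.0, -0.3, -0.3]
width: 29.1
gripper_force: 59.3
```

>>> arm_command(series=[0, -0.8, 4, 0, 0, 0, -1.6, 8, 0, 0, 0, -2.6, 12, 0, 0, 0, -3.4, 15, 0, 0, 0, -3.4, 16.4, 0, 0])

```text
clock: 22.93
eef_pos: [450.5, -340.4, 119.0]
tool_rot: [3.139, 0.003, 0.17]
force: [0.0, -1.2, 0.1]
width: 28.6
gripper_force: 59.3
```

>>> arm_command(series=[0, 0, 0, 0, 0, 0, 0, 0, 0, 0, 0, 0, 0, 0, 0, 0, 0, 0, 0, 0, 0, 0, 0, 0, 0])

```text
clock: 23.35
eef_pos: [453.8, -332.5, 119.7]
tool_rot: [-3.141, -0.0, 0.18]
force: [0.8, 0.4, -1.0]
width: 28.8
gripper_force: 59.3
```

```bash
python3 - <<'E'
from h import *
go(454.3,-334.6,43,.18)
E
```

```text
at [ 453.8 -332.5  119.7] yaw 0.180 q7 -1.42 t 23.4 w 28.8 -> shift cm [0.01 0.22 7.67] roll -0.0 rows 1.8
```

>>> arm_command(series=[0, 0, 0.2, 2, 0, 0, 0, 0.2, 4.5, 0, 0, 0, 0.2, 6, 0, 0, 0, 0.2, 6.8, 0, 0, 0, 0.2, 6.8, 0])

```text
clock: 23.77
eef_pos: [453.0, -334.6, 50.0]
tool_rot: [-3.139, 0.002, 0.179]
force: [0.2, 0.3, -0.2]
width: 29.1
gripper_force: 59.3
```

>>> arm_command(series=[0, 0, 0, 0.3, 0, 0, 0, 0, 0.6, 0, 0, 0, 0, 0.85, 0, 0, 0, 0, 0.85, 0, 0, 0, 0, 0.85, 0])

```text
clock: 24.18
eef_pos: [454.0, -336.2, 43.3]
tool_rot: [3.141, -0.0, 0.177]
force: [0.5, -0.0, -1.1]
width: 28.9
gripper_force: 59.3
```

>>> arm_command(series=[52, 0, 0, 0, 0, 52, 0, 0, 0, 0, 52, 0, 0, 0, 0, 52, 0, 0, 0, 0, 52, 0, 0, 0, 0])

```text
clock: 24.6
eef_pos: [453.9, -336.0, 43.0]
tool_rot: [3.141, -0.0, 0.177]
force: [0.2, -0.7, -0.7]
width: 44.3
gripper_force: 0.0
```

>>> arm_command(series=[52, 0, 0, -2, 0, 52, 0, 0, -5, 0, 52, 0, 0, -9, 0, 100, 0, 0, -12, 0, 100, 0, 0, -12, 0])

```text
clock: 25.02
eef_pos: [457.9, -337.1, 169.0]
tool_rot: [3.135, -0.008, 0.177]
force: [0.7, 0.3, 0.3]
width: 66.7
gripper_force: 0.0
```

```bash
python3 - <<'E'
from h import *
shot('wrist');im,d,f=shot('wrist','w12.png')
Z=cloud(d,f)[...,2]
fit('cap',f,(200,150,420,480),(Z>100)&(Z<110)&(im.mean(2)>0),106)
go(588,-177,30,0)
n,l,st,ce=cv2.connectedComponentsWithStats(((Z>31)&(Z<38)).astype(np.uint8))
for i in range(1,n):
    if st[i,4]>150: fit(f'{ce[i].round()}',f,(0,0,640,480),(l==i),36)
E
```

```text
cap 3010 mean [ 473.6 -332.3] rect [ 468.7 -333. ] [61.1 51.3] long axis deg 11.1
at [ 454.4 -336.6  164.2] yaw 0.177 q7 -1.37 t 25.1 w 80.7 -> shift cm [ 15.96 -13.36  13.42] roll 10.1 rows 5.9
[134.  24.] 1225 mean [ 584.2 -177.7] rect [ 584.4 -177.7] [34.5 20.5] long axis deg 0.9
[600.  87.] 1086 mean [ 606.8 -543.9] rect [ 602.6 -546.4] [144.6  10.4] long axis deg 30.2
[ 91. 272.] 804 mean [ 375.5 -145.8] rect [ 375.6 -145.8] [18.4 43.2] long axis deg -42.4
```

View pics/w12.png

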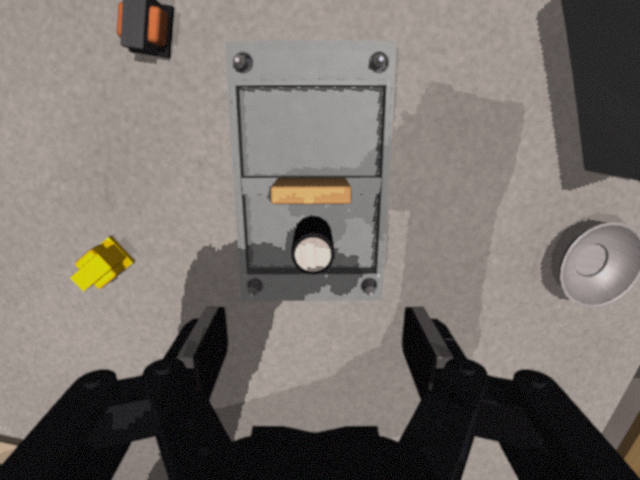

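The capacitor stands upright in the near compartment at (313,253). Next, the transformer, at about (588, −177), yaw about 0.

>>> arm_command(series=[100, 3.2, -2.7, 0, 2, 100, 6.4, -5.4, 0, 4, 100, 9.6, -8.1, 0, 6, 100, 12.8, -10.8, 0, 8, 100, 15.5, -13, 0, 10.1])

```text
clock: 25.53
eef_pos: [583.8, -177.8, 161.3]
tool_rot: [-3.14, 0.002, 0.001]
force: [-0.1, -0.1, 0.4]
width: 85.2
gripper_force: 0.0
```

>>> arm_command(series=[100, 0, 0, 1, 0, 100, 0, 0, 3, 0, 100, 0, 0, 3, 0, 100, 0, 0, 3, 0, 100, 0, 0, 3, 0])

```text
clock: 25.95
eef_pos: [582.9, -181.3, 132.6]
tool_rot: [-3.141, 0.001, 0.0]
force: [-1.2, 0.0, 0.5]
width: 85.8
gripper_force: 0.0
```

```bash
python3 - <<'E'
from h import *
im,d,f=shot('wrist','w13.png'); Z=cloud(d,f)[...,2]
n,l,st,ce=cv2.connectedComponentsWithStats(((Z>32)&(Z<40)).astype(np.uint8))
for i in range(1,n):
    if st[i,4]>150: fit(f'{ce[i].round()}',f,(0,0,640,480),(l==i),36)
go(588,-177.3,-26,0)
E
```

```text
[307. 226.] 1240 mean [ 588.9 -176.2] rect [ 588.6 -176.1] [40.  17.7] long axis deg 0.0
[  5. 362.] 170 mean [458.7 104.5] rect [457.2 104.4] [ 9.9 29.2] long axis deg -17.8
at [ 583.4 -181.4  133.1] yaw -0.000 q7 -1.83 t 26.0 w 85.6 -> shift cm [ 0.46 -0.41 15.91] roll -0.0 rows 3.8
```

Transformer is at (588.7, −176.2), axis 0°. I'll grip it across y.

>>> arm_command(series=[100, 0.53, -0.52, 3, 0, 100, 0.53, -0.52, 6, 0, 100, 0.53, -0.52, 9, 0, 100, 0.53, -0.52, 11, 0, 100, 0.53, -0.52, 12, 0])

```text
clock: 26.42
eef_pos: [587.2, -176.2, 10.9]
tool_rot: [-3.141, 0.003, -0.0]
force: [1.0, -0.5, 0.2]
width: 85.4
gripper_force: 0.0
```

>>> arm_command(series=[100, 0, 0, 2, 0, 100, 0, 0, 3.5, 0, 100, 0, 0, 3.8, 0, 100, 0, 0, 3.8, 0, 100, 0, 0, 3.8, 0])

```text
clock: 26.83
eef_pos: [589.5, -175.6, -24.2]
tool_rot: [3.141, -0.001, 0.001]
force: [-1.2, -0.3, -0.6]
width: 85.5
gripper_force: 0.0
```

>>> arm_command(series=[0, 0, 0, 0, 0, 0, 0, 0, 0, 0, 0, 0, 0, 0, 0, 0, 0, 0, 0, 0, 0, 0, 0, 0, 0])

```text
clock: 27.25
eef_pos: [589.4, -175.6, -24.3]
tool_rot: [3.141, -0.001, 0.001]
force: [0.4, 0.3, -0.5]
width: 33.1
gripper_force: 59.8
```

>>> arm_command(series=[0, 0, 0, 0, 0, 0, 0, 0, 0, 0, 0, 0, 0, 0, 0, 0, 0, 0, 0, 0, 0, 0, 0, 0, 0])

```text
clock: 27.67
eef_pos: [589.3, -175.7, -24.4]
tool_rot: [3.141, -0.001, 0.001]
force: [-0.8, -0.8, 6.8]
width: 33.4
gripper_force: 60.9
```

```bash
python3 - <<'E'
from h import *
f=np.load('top0.npz');P=cloud(f['d'],f);Z=P[...,2]
fit('carton top',f,(115,183,200,270),(Z>31)&(Z<39),35)
go(517,328,130,0)
E
```

```text
carton top 531 mean [516.8 327.1] rect [518.2 328.5] [130.8 130.2] long axis deg 4.3
at [ 589.3 -175.7  -24.4] yaw 0.001 q7 -1.99 t 27.7 w 33.4 -> shift cm [ -7.19 -50.37 -15.44] roll 0.0 rows 12.8
```

>>> arm_command(series=[0, 0, 0, -3, 0, 0, 0, 0, -7, 0, 0, 0, 0, -11, 0, 0, -0.3, -2, -14, 0, 0, -0.8, -5.5, -14.5, 0])

```text
clock: 28.08
eef_pos: [584.4, -125.2, 124.6]
tool_rot: [3.137, -0.009, -0.007]
force: [1.5, -0.2, -1.0]
width: 33.1
gripper_force: 60.1
```

>>> arm_command(series=[0, -0.5, -3.9, 0, 0, 0, -1, -7.8, 0, 0, 0, -1.6, -11.7, 0, 0, 0, -2.2, -15.6, 0, 0, 0, -2.8, -19.5, 0, 0])

```text
clock: 28.5
eef_pos: [551.7, 75.9, 119.7]
tool_rot: [3.141, 0.001, 0.001]
force: [1.3, 0.1, -1.0]
width: 33.5
gripper_force: 60.1
```

>>> arm_command(series=[0, -0.6, -3.9, 0, 0, 0, -1.1, -7.8, 0, 0, 0, -1.7, -11.7, 0, 0, 0, -2.3, -15.6, 0, -1.5, 0, -2.8, -19.5, 0, -3])

```text
clock: 28.92
eef_pos: [523.4, 270.9, 119.6]
tool_rot: [3.141, 0.001, 0.055]
force: [1.5, -0.2, -0.8]
width: 33.0
gripper_force: 60.1
```

>>> arm_command(series=[0, -0.3, -2, 0, 0, 0, -0.6, -4.5, 0, 0, 0, -0.6, -5.8, 0, 0, 0, -0.6, -5.8, 0, 0, 0, -0.6, -5.8, 0, 0])

```text
clock: 29.33
eef_pos: [515.2, 326.4, 119.5]
tool_rot: [3.14, 0.001, 0.054]
force: [-0.0, -0.1, 0.2]
width: 32.6
gripper_force: 60.0
```

>>> arm_command(series=[0, 0, 0, 0, 0, 0, 0, 0, 0, 0, 0, 0, 0, 0, 0, 0, 0, 0, 0, 0, 0, 0, 0, 0, 0])

```text
clock: 29.75
eef_pos: [515.7, 326.2, 120.0]
tool_rot: [3.141, -0.0, 0.052]
force: [0.0, -0.3, -0.7]
width: 32.9
gripper_force: 60.0
```

```bash
python3 - <<'E'
from h import *
im,d,f=shot('wrist','w14.png'); P=cloud(d,f);Z=P[...,2]
fit('carton walls visible',f,(60,0,580,470),(Z>32)&(Z<38)&(np.hypot(P[...,0]-518,P[...,1]-328)<100),35)
go(518,328,-20,0.05)
E
```

```text
carton walls visible 3049 mean [540.6 331.2] rect [519.4 330.1] [129.7 129.6] long axis deg 4.8
at [515.6 326.4 120. ] yaw 0.052 q7 -2.64 t 29.8 w 33.0 -> shift cm [ 0.25 -0.14 14.  ] roll 0.1 rows 3.4
```

View pics/w14.png

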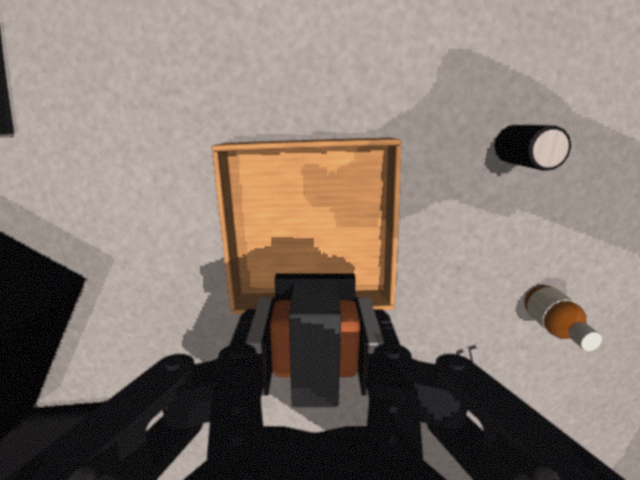

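Transformer held upright over the carton (rim from (215,147) to (400,305)). q7 is near its limit, so I'll turn back 20° while descending.

>>> arm_command(series=[0, 0.35, -0.25, 1, -5, 0, 0.35, -0.25, 3, -10, 0, 0.35, -0.25, 5, -15, 0, 0.35, -0.25, 7, -20, 0, 0.35, -0.25, 7, -20])

```text
clock: 30.22
eef_pos: [516.8, 327.2, 46.2]
tool_rot: [3.14, 0.007, 0.404]
force: [0.1, -0.6, -1.8]
width: 32.8
gripper_force: 60.0
```

```bash
python3 - <<'E'
from h import *
go(519,329,-19.5)
E
```

```text
Traceback (most recent call last):
  File "h.py", line 21, in go
    print('at',p.round(1),'yaw %.3f'%a,'q7 %.2f'%s['qpos'][6],'t %.1f'%s['clock'],'w %.1f'%s['width'],'-> shift cm',d.round(2),'roll',r.round(1),'rows %.1f'%max(np.linalg.norm(d)/4.17,abs(r)/7.16))
                                                                                                                                      ^^^^^^^
AttributeError: 'int' object has no attribute 'round'
```

>>> arm_command(series=[0, 0.1, -0.1, 2, 0, 0, 0.1, -0.1, 4, 0, 0, 0.1, -0.1, 5.5, 0, 0, 0.1, -0.1, 6, 0, 0, 0.1, -0.1, 6, 0])

```text
clock: 30.63
eef_pos: [518.7, 330.5, -10.8]
tool_rot: [3.141, 0.002, 0.401]
force: [0.5, 0.5, -1.3]
width: 33.2
gripper_force: 60.0
```

```bash
sed -i 's/r=0 if/r=0. if/; s/r.round(1)/round(r,1)/' h.py; python3 - <<'E'
from h import *
go(519,329,-19.5)
E
```

```text
at [518.7 330.5 -10.8] yaw 0.401 q7 -2.47 t 30.6 w 33.2 -> shift cm [-0.03  0.15  0.87] roll 0.0 rows 0.2
```

>>> arm_command(series=[0, 0, 0.1, 0.3, 0, 0, 0, 0.1, 0.6, 0, 0, 0, 0.1, 0.9, 0, 0, 0, 0.1, 0.9, 0, 0, 0, 0.1, 0.9, 0])

```text
clock: 31.05
eef_pos: [519.7, 330.2, -18.8]
tool_rot: [-3.142, -0.0, 0.402]
force: [-0.1, -0.7, -1.3]
width: 33.2
gripper_force: 60.0
```

>>> arm_command(series=[60, 0, 0, 0, 0, 60, 0, 0, 0, 0, 60, 0, 0, 0, 0, 60, 0, 0, 0, 0, 60, 0, 0, 0, 0])

```text
clock: 31.47
eef_pos: [519.7, 330.2, -18.9]
tool_rot: [-3.142, -0.0, 0.402]
force: [0.7, 0.4, 0.1]
width: 51.1
gripper_force: 0.0
```

>>> arm_command(series=[60, 0, 0, -2, 0, 60, 0, 0, -6, 0, 60, 0, 0, -10, 0, 100, 0, 0, -14, 0, 100, 0, 0, -16, 0])

```text
clock: 31.88
eef_pos: [520.8, 332.2, 145.9]
tool_rot: [-3.14, -0.006, 0.403]
force: [0.6, 1.2, -0.1]
width: 73.5
gripper_force: 0.0
```

>>> arm_command(series=[100, 0, 0, 0, 0, 100, 0, 0, 0, 0, 100, 0, 0, 0, 0, 100, 0, 0, 0, 0, 100, 0, 0, 0, 0])

```text
clock: 32.3
eef_pos: [518.8, 329.4, 139.3]
tool_rot: [3.141, 0.003, 0.402]
force: [0.7, -0.0, 0.1]
width: 85.6
gripper_force: 0.0
```

```bash
python3 - <<'E'
from h import *
im,d,f=shot('wrist','w15.png'); P=cloud(d,f);Z=P[...,2]
fit('trafo in carton',f,(150,60,480,330),(Z>37)&(Z<43),40)
n,l,st,ce=cv2.connectedComponentsWithStats(((Z>45)&(Z<54)).astype(np.uint8))
for i in range(1,n):
    if st[i,4]>150: fit(f'{ce[i].round()}',f,(0,0,640,480),(l==i),50)
go(585,173,130,.4)
E
```

```text
trafo in carton 1143 mean [519.7 330. ] rect [519.5 329.9] [39.2 17.2] long axis deg 23.1
[ 23. 202.] 772 mean [457.4 541.5] rect [445.2 539.7] [83.9 37.5] long axis deg 7.6
[537. 228.] 1184 mean [590.5 177.2] rect [590.4 177.2] [29.2 31.8] long axis deg -85.0
at [518.9 329.6 139.5] yaw 0.403 q7 -2.33 t 32.4 w 85.6 -> shift cm [-0.06 17.    0.95] roll 0.1 rows 4.1
```

Transformer is on the carton floor at its centre with its top at z = 40, base down. Now the last capacitor.

>>> arm_command(series=[100, 0.1, 3.8, 0, 0, 100, 0.2, 7.6, 0, 0, 100, 0.3, 11.4, 0, 0, 100, 0.4, 15, 0, 0, 100, 0.5, 17, 0, 0])

```text
clock: 32.77
eef_pos: [592.4, 169.6, 139.5]
tool_rot: [3.138, 0.002, 0.397]
force: [-0.3, -0.1, -0.4]
width: 85.4
gripper_force: 0.0
```

>>> arm_command(series=[100, 0, 0, 0, 0, 100, 0, 0, 0, 0, 100, 0, 0, 0, 0, 100, 0, 0, 0, 0, 100, 0, 0, 0, 0])

```text
clock: 33.18
eef_pos: [590.0, 177.5, 141.0]
tool_rot: [-3.141, -0.0, 0.405]
force: [0.2, -0.3, -0.0]
width: 85.3
gripper_force: 0.0
```

```bash
python3 - <<'E'
from h import *
im,d,f=shot('wrist','w16.png'); P=cloud(d,f);Z=P[...,2]
n,l,st,ce=cv2.connectedComponentsWithStats(((Z>45)&(Z<54)).astype(np.uint8))
for i in range(1,n):
    if st[i,4]>150: fit(f'{ce[i].round()}',f,(0,0,640,480),(l==i),50)
go(590,175,-14,.4)
E
```

```text
[318. 235.] 1194 mean [591.3 175.4] rect [591.2 175.2] [29.6 28.4] long axis deg 23.3
[316. 385.] 335 mean [464.8 122.5] rect [464.  122.5] [21.6 25.4] long axis deg -66.7
at [590.1 177.2 141. ] yaw 0.405 q7 -2.06 t 33.2 w 85.4 -> shift cm [-0.1  0.2 15.5] roll 0.3 rows 3.7
```

>>> arm_command(series=[100, 0.02, 0.23, 3, 0, 100, 0.02, 0.23, 6, 0, 100, 0.02, 0.23, 9, 0, 100, 0.02, 0.23, 11, 0, 100, 0.02, 0.23, 12, 0])

```text
clock: 33.65
eef_pos: [589.8, 173.5, 18.1]
tool_rot: [-3.141, 0.004, 0.404]
force: [0.4, -0.7, 1.1]
width: 85.4
gripper_force: 0.0
```

>>> arm_command(series=[100, 0, 0, 1.5, 0, 100, 0, 0, 3, 0, 100, 0, 0, 3.5, 0, 100, 0, 0, 3.5, 0, 100, 0, 0, 3.5, 0])

```text
clock: 34.07
eef_pos: [592.2, 173.9, -13.7]
tool_rot: [-3.141, -0.001, 0.402]
force: [-0.5, -0.7, 0.4]
width: 85.3
gripper_force: 0.0
```

>>> arm_command(series=[0, 0, 0, 0, 0, 0, 0, 0, 0, 0, 0, 0, 0, 0, 0, 0, 0, 0, 0, 0, 0, 0, 0, 0, 0])

```text
clock: 34.48
eef_pos: [592.3, 173.8, -13.4]
tool_rot: [3.141, -0.001, 0.402]
force: [-0.2, -0.3, -0.5]
width: 29.0
gripper_force: 59.1
```

>>> arm_command(series=[0, 0, 0, 0, 0, 0, 0, 0, 0, 0, 0, 0, 0, 0, 0, 0, 0, 0, 0, 0, 0, 0, 0, 0, 0])

```text
clock: 34.9
eef_pos: [592.3, 173.8, -13.4]
tool_rot: [3.141, -0.001, 0.402]
force: [0.1, -0.5, 6.5]
width: 28.6
gripper_force: 59.1
```

```bash
python3 - <<'E'
from h import *
go(529,-320.8,130,.18)
E
```

```text
at [592.3 173.8 -13.4] yaw 0.402 q7 -2.20 t 34.9 w 28.6 -> shift cm [-25.19  43.03 -14.34] roll 12.7 rows 12.4
```

>>> arm_command(series=[0, 0, 0, -3, 0, 0, 0, 0, -7, 0, 0, 0, 0, -11, 0, 0, -1, 1.6, -14, 0, 0, -2.5, 4.3, -14.4, 0])

```text
clock: 35.32
eef_pos: [588.5, 130.6, 136.1]
tool_rot: [-3.139, -0.012, 0.408]
force: [1.4, -0.5, -0.3]
width: 28.9
gripper_force: 59.3
```

>>> arm_command(series=[0, -2, 3.4, 0, 0, 0, -4, 6.8, 0, 0, 0, -6, 10.2, 0, 0, 0, -8, 13.6, 0, 0, 0, -10, 17, 0, 0])

```text
clock: 35.73
eef_pos: [559.4, -73.3, 129.7]
tool_rot: [3.142, 0.001, 0.403]
force: [0.3, -0.5, -1.1]
width: 28.7
gripper_force: 59.3
```

>>> arm_command(series=[0, -2, 3.4, 0, 2.5, 0, -4, 6.8, 0, 5, 0, -6, 10.2, 0, 7.5, 0, -8, 13.6, 0, 10, 0, -9.8, 16.6, 0, 12.7])

```text
clock: 36.15
eef_pos: [533.8, -265.5, 129.4]
tool_rot: [3.141, 0.001, 0.177]
force: [0.8, -0.1, -1.5]
width: 28.9
gripper_force: 59.3
```

>>> arm_command(series=[0, 0, 0, 0, 0, 0, 0, 0, 0, 0, 0, 0, 0, 0, 0, 0, 0, 0, 0, 0, 0, 0, 0, 0, 0])

```text
clock: 36.57
eef_pos: [535.6, -260.4, 130.1]
tool_rot: [-3.141, -0.0, 0.184]
force: [0.5, 0.4, -0.3]
width: 28.5
gripper_force: 59.3
```

```bash
python3 - <<'E'
from h import *
go(529,-320.8,43,.18)
E
```

```text
at [ 535.6 -260.4  130.1] yaw 0.184 q7 -1.55 t 36.6 w 28.5 -> shift cm [-1.75  5.82  8.71] roll 0.2 rows 2.5
```

>>> arm_command(series=[0, -1, 3, 0, 0.2, 0, -1.75, 5, 0, 0.2, 0, -1.75, 5.82, 0, 0.2, 0, -1.75, 5.82, 0, 0.2, 0, -1.75, 5.82, 0, 0.2])

```text
clock: 36.98
eef_pos: [528.9, -321.2, 129.9]
tool_rot: [-3.14, -0.001, 0.178]
force: [0.7, 1.2, -0.2]
width: 28.6
gripper_force: 59.4
```

>>> arm_command(series=[0, 0, 0, 0, 0, 0, 0, 0, 0, 0, 0, 0, 0, 0, 0, 0, 0, 0, 0, 0, 0, 0, 0, 0, 0])

```text
clock: 37.4
eef_pos: [528.5, -322.3, 130.0]
tool_rot: [-3.142, -0.0, 0.178]
force: [1.1, 0.3, -0.9]
width: 28.7
gripper_force: 59.4
```

```bash
python3 - <<'E'
from h import *
go(529.6,-320.8,43,.18)
E
```

```text
at [ 528.5 -322.3  130. ] yaw 0.178 q7 -1.45 t 37.4 w 28.7 -> shift cm [ 0.14 -0.13  8.7 ] roll -0.1 rows 2.1
```

>>> arm_command(series=[0, 0.14, -0.13, 2, 0, 0, 0.14, -0.13, 4.5, 0, 0, 0.14, -0.13, 6.5, 0, 0, 0.14, -0.13, 7.8, 0, 0, 0.14, -0.13, 7.8, 0])

```text
clock: 37.82
eef_pos: [527.4, -320.6, 49.2]
tool_rot: [-3.139, 0.004, 0.177]
force: [0.1, -0.1, -0.3]
width: 28.5
gripper_force: 59.4
```

>>> arm_command(series=[0, 0, 0, 0.3, 0, 0, 0, 0, 0.6, 0, 0, 0, 0, 0.87, 0, 0, 0, 0, 0.87, 0, 0, 0, 0, 0.87, 0])

```text
clock: 38.23
eef_pos: [529.8, -321.5, 43.8]
tool_rot: [3.141, -0.001, 0.177]
force: [0.2, 1.0, -0.4]
width: 28.9
gripper_force: 59.4
```

>>> arm_command(series=[52, 0, 0, 0, 0, 52, 0, 0, 0, 0, 52, 0, 0, 0, 0, 52, 0, 0, 0, 0, 52, 0, 0, 0, 0])

```text
clock: 38.65
eef_pos: [529.5, -321.4, 43.4]
tool_rot: [3.141, -0.0, 0.177]
force: [0.7, 0.4, -0.5]
width: 44.2
gripper_force: 0.0
```

>>> arm_command(series=[52, 0, 0, -2, 0, 52, 0, 0, -5, 0, 52, 0, 0, -9, 0, 100, 0, 0, -12, 0, 100, -2, 0, -13, 0])

```text
clock: 39.07
eef_pos: [516.4, -323.3, 178.8]
tool_rot: [3.138, -0.012, 0.181]
force: [0.4, -0.1, 0.3]
width: 67.0
gripper_force: 0.0
```

>>> arm_command(series=[100, -3, 0, 0, 0, 100, -6, 0, 0, 0, 100, -6, 0, 0, 0, 100, -6, 0, 0, 0, 100, -6, 0, 0, 0])

```text
clock: 39.48
eef_pos: [451.3, -335.5, 173.5]
tool_rot: [3.141, -0.001, 0.177]
force: [-0.5, 0.1, 0.7]
width: 85.3
gripper_force: 0.0
```

```bash
python3 - <<'E'
from h import *
im,d,f=shot('wrist','w17.png'); P=cloud(d,f);Z=P[...,2]
go(529,-320.8,43,.18)
k=((Z>99)&(Z<111)).astype(np.uint8); n,l,st,ce=cv2.connectedComponentsWithStats(k)
for i in range(1,n):
    if st[i,4]>150: fit(f'{ce[i].round()} z{np.median(Z[l==i]):.1f}',f,(0,0,640,480),(l==i),106)
fit('plate',f,(60,20,600,400),(Z>53)&(Z<59)&(np.hypot(P[...,0]-492,P[...,1]+328)<130),56)
im,d,f=shot('top'); P=cloud(d,f);Z=P[...,2]
for nm,b,lo,hi,z in(('bottle',(247,243,275,270),60,80,70),('trafo',(125,190,192,262),37,44,40)): fit(nm,f,b,(Z>lo)&(Z<hi),z)
E
```

```text
at [ 451.9 -335.1  173.5] yaw 0.178 q7 -1.36 t 39.5 w 85.8 -> shift cm [ 7.85 -0.05 13.05] roll -0.1 rows 3.7
[314. 125.] z105.5 1809 mean [ 529.  -321.7] rect [ 528.9 -321.8] [29.  29.1] long axis deg -16.4
[315. 185.] z104.9 1492 mean [ 492.5 -328.5] rect [ 492.7 -328.3] [12.4 51.5] long axis deg -79.8
[316. 242.] z105.5 1444 mean [ 454.1 -336.3] rect [ 454.  -336.3] [30.2 28.7] long axis deg 10.2
plate 27377 mean [ 505.8 -325.8] rect [ 491.8 -328.5] [199.1 120.4] long axis deg 10.2
bottle 66 mean [457.6 118.6] rect [457.5 118.8] [15.  15.1] long axis deg -89.6
trafo 207 mean [516.9 325.6] rect [517.7 327.1] [128.1 126.9] long axis deg 4.9
```

View pics/w17.png

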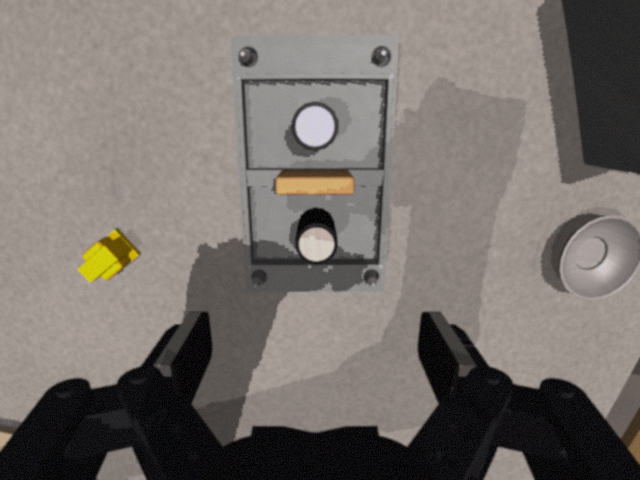

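Both capacitors stand upright, at (315,125) and (316,240), one in each compartment of the seated tray. The bottle is standing where it was, the transformer is in the carton, and the arm is clear.

```bash
python3 -c "
from h import *
print(workorder.finish_job())"
```

```text
the job is handed in; nothing more can be done
None
```

The job is handed in: by my last camera measurements every part is in place and the bottle is upright; finish_job returned no verdict.

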